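# Clamp an LED driver in the test cradle and set the dimmer lever

### The job

Test the LED driver with the green label: take it out of the blue rack and stand it on the floor of the test cradle, centred between the two jaws with its brass end contacts facing them, then slide the jaw with the orange fin shut until its sprung contact plate presses the driver firmly against the fixed jaw. After that turn the dimmer lever until its red pointer stands over the green set-point tab. Leave the red-labelled driver, and the jar, tape roll and pen, where they are.

Things in the scene. Friction and masses are not known exactly. Their poses are not given: they have to be found in the camera images.
- driver_center (a point): centre (half-way up) of the loose LED driver to be tested: aluminium block 34 (x) x 54 (y) x 38 (z) mm, about 0.2 kg, green label on top, thin brass contact plates on its two ends (+y and -y). It stands upright in one of the two rack slots, its long y axis along the slot; either of the two slots. Its two ends are interchangeable
- spare_center (a point): centre (half-way up) of the other LED driver, the same but with a red label, in the other rack slot; leave it there
- rack: fixed blue rack, 50 (x) x 118 (y) x 48 (z) mm, origin at centre of underside. Two slots 42 mm wide along its x (centres y = +-32 mm), open at ends and top, floor 6 mm above the bench; drivers overhang 2 mm at each end. Walls rise 4 mm above the drivers: there a driver can be gripped only by its ends, but the cradle leaves no finger room at the ends. Free bench to regrasp: right (-y) of the rack
- cradle: test cradle, fixed, dark steel base plate 100 (x) x 200 (y) x 12 (z) mm, origin at the centre of the underside (the plate runs from y = -97 to +103 mm). Its top (12 mm above the bench) is the floor on which the driver stands. A fixed grey jaw with copper face stands towards -y, the sliding jaw towards +y; both jaws are 56 mm wide in x and 42 mm high above the floor
- fixed_face (a point): centre of the fixed jaw's copper face, 19 mm above the cradle floor; axes as the cradle's: +y points from this face to the sliding jaw, x across
- fixed_jaw: the cradle's fixed grey jaw block, 22 mm thick; origin at the centre of its underside, on the cradle floor, 11 mm behind its copper face
- jaw_face (a point): centre of the face of the sliding jaw's sprung contact plate (body contact), 19 mm above the cradle floor; axes as the cradle's (the driver stands on its -y side). At the start the opening between the two faces is 70 to 78 mm; the driver is 54 mm long
- jaw_fin (a point): grip point of the sliding jaw's upright orange fin, 12 mm thick (y) x 32 mm wide (x), 52 mm above the bench; the fin rises from 26 to 71 mm above the bench, 43 mm behind the jaw block (room for a finger in front of it). Push or pinch it and move it along the cradle's -y to shut the jaw
- contact: sprung copper contact plate on the sliding jaw, 46 wide x 34 high x 4 mm; its origin is on its face, at floor height, in the middle. Its spring gives 0.4 N at first touch and 3.6 N when pushed in by its full 4 mm
- jaw (a joint): travel of the sliding jaw in m, 0 = fully open, grows as it closes; about 0.024 when the plate just touches a driver that touches the fixed jaw, 0.028 with the plate pressed flat. Slides with 4 N of friction and stays where left. Push on until the plate is pressed flat: resistance at the fin then rises past 8 N, 10 to 20 N is right (pinching the fin may itself load the tool by 4 N). Pressed in by 3 mm or more counts
- dimmer: dimmer box, fixed, grey, 135 (x) x 170 (y) x 36 (z) mm, origin at the centre of its underside; the lever's upright pivot is on its top at x = +35 mm, the lever points to its -x side where an arc of white ticks is
- pivot (a point): point on the lever's upright (vertical) pivot axis, at the top of the dimmer box, 36 mm above the bench
- knob (a point): grip centre of the lever's red upright round knob, diameter 18 mm, 70 mm above the bench; the knob rises to 88 mm above the bench, 60 mm from the pivot axis, on the steel lever arm (its top 48 mm above the bench)
- pointer (a point): end of the lever's red pointer, 88 mm from the pivot axis, in line with the knob
- tab (a point): centre of the green set-point tab, 10 mm wide along the arc, flat on the box top 88 mm from the pivot axis; where the pointer must stand. It cannot be moved
- lever (a joint): lever angle in rad about the upright axis, 0 to 1.8; grows counter-clockwise seen from above (its left stop is 0, at 0.9 rad to the left of the box's -x direction as seen from the robot). Friction 0.1 N m (about 1.7 N at the knob); it stays where it is left
- setpoint (a joint): angle of the green tab on the same scale: the lever angle that is asked for
- jar: white jar with green lid, 56 mm diameter, 79 mm high, loose bystander, origin at the centre of its underside
- tape: roll of tape lying flat, 104 mm diameter, 25 mm high, loose bystander, origin at the centre of its underside
- pen: blue and white marker pen, 131 mm long, loose bystander, origin at its underside

How it is judged:
By the outcome, as a careful person would: the job done as asked, in the order asked, and still so for the second after the job is handed in, with the robot touching nothing.
It also fails if it takes over 72 s, if anything falls off the work surface, if the arm or the gripper's body presses on something with over 40 N, if the wrist force passes 120 N, or if a joint passes its speed limit or range.

### The arm

A 7-joint arm with a two-finger parallel gripper is mounted at the origin on a cart in front of the work surface, level with it; the furniture and walls round the work are solid. World frame = base frame: x ahead of the robot, y to its left, z up, the work surface at z = 0. Lengths are in m, angles in rad, forces in N, time in s.
With the tool pointing down it reaches from about 0.4 to 0.9 m from the base axis. Payload 5.5 kg.
Tool frame: the origin (TCP) lies at the very end of the fingers, on their centre line; the grasp point (between the pads) lies 19 mm behind it; z points along the fingers, y is the direction in which the jaws open and shut (so a half turn about z gives the same grasp; the last joint's range is limited). The gripper opens to 85 mm and grips with 20 to 120 N. Pads are 22 mm wide; open, the fingers measure 114 mm over their backs; the gripper's body (76 mm by 85 mm) begins 54 mm behind the grasp point. The pads swing forward as they close: fully open they stand 13 mm farther back than shut.
Start: joints at [-1.064, 0.501, -0.427, 1.55, 0.221, 1.138, -0.21], TCP at [0.157, 0.631, 0.21] pointing down, gripper open.
Joint ranges: [-2.88, 2.88], [-0.31, 2.03], [-1.54, 1.56], [0.2, 2.42], [-1.41, 4.55], [0.19, 2.02], [-2.57, 2.57]. Speed limits (rad/s): [2.57, 2.57, 3.14, 3.14, 3.14, 3.14, 3.14].

### API

Orientations are given as a rotation vector (axis times angle).
In Python, from station import manip gives the robot as it stands.
- The arm moves only by the shell command python3 -m handwheel 'ROWS'. ROWS is JSON, a list of rows, each a list of 3 entries, a list of its own where there are three numbers: the shift along the tool's x, y, z in cm, then the turn, a rotation vector about the tool's x, y, z in degrees, then the closure, from 0 (fully open) to 1 (shut). A call has exactly 5 rows; each row shifts and turns the commanded pose from where the row before left it, along the tool's axes as they then stand; what a row does not reach is not made up. A row lasts 1/10 s, in which the tool goes at most 50 mm and 8.59 degrees, less where a joint would pass 70% of its speed; a pose out of reach is approached as far as the arm can. A call is refused whole if a number of a shift passes 5 or a number of a turn 8.59, either way. A call with a gripper value outside its range is refused whole. The fingers move at their own pace and stop on an object; the grip force is fixed at half the most. Time passes only in rows, so rows that do not move let the fingers close, or fill a call up. It gives the time, the measured TCP pose, the force and the opening at its end, in the units of the state.
- manip.get_state(): the state, without advancing time (a new reading comes with each control period).
- manip.grab_frame(name): name is "side" or "top" or "wrist"; returns a dict with "frame" (480x640x3 uint8, red, green, blue), "depth" (480x640 float32, m along the optical axis (not along the pixel's ray), 0 where there is no reading), "K" (3x3 intrinsics, pixels), "xyz" and "rotation" of the camera in the world. Camera axes: x right, y up, looking along -z (the intrinsics and any distortion apply to the point x, -y, -z); pixel columns grow to the right and rows downward; lengths in m; the calibration is good to about 2 mm. A picture is of the moment at which its call begins.
- manip.sign_off(): hands the job in, once; it reports no verdict.
Trained networks look in a picture, given as the dict that the camera call returned (one of the last four; its "shot" number tells which), for a name from the list of things; names that differ only in an ending like _2 or _b are one class to them, and where a whole thing is asked for, a point or a joint stands for the part that bears it (a point fixed in the world has none). Each returns a list of dicts, best first, with "conf" (0 to 1); they miss things now and then, are a little off and sometimes report something else, mostly with a low value. They report only what shows in the picture. A call takes as long as a camera call.
- manip.recognise(picture, thing): "pixel" ([row, column] in pixels, amid what is visible of it).
- manip.masks_of(picture, thing): "mask" (480x640 bool, what is visible of it) and "pixel" ([row, column] in pixels, amid what is visible of it).
The state is a dict: "time_s": time; "qpos": joint angles; "qvel": joint speeds; "joint_efforts": joint torques, N m; "ee_pos": TCP position; "tool_rot": TCP orientation; "ft_force": force on the tool from outside, world axes, zero at the start; "wrist_torque": the same for the moment, N m; "gripper_width": finger opening in m.
Only numpy, scipy, OpenCV 4.12 (cv2) and the standard library are available. Lean on these libraries where they do the work, as an engineer would, in place of code of your own. Each camera call takes 0.05 s, during which the arm holds its last target. There are 200 camera calls.

## Working session

There is one attempt and no reset: what is moved stays moved. The work goes in short steps, Python scripts to look and compute and a shell command to move; the robot and the scene stay as the last step left them, time stands still between calls to the robot, and variables do not carry over. Pictures are saved under pics/ and viewed, about 8 in all and at most 12, crops included, and the job is handed in when it is done.

```bash
mkdir -p pics
cat > h.py <<'E'
import numpy as np, cv2
from scipy.spatial.transform import Rotation as R
from station import manip
def pt(p,rc,d=None):
    r,c=rc; K=p["K"]
    if d is None:
        w=p["depth"][max(0,int(r)-2):int(r)+3,max(0,int(c)-2):int(c)+3]; w=w[w>0]; d=np.median(w)
    v=np.array([(c-K[0,2])/K[0,0]*d,-(r-K[1,2])/K[1,1]*d,-d])
    return rot(p)@v+np.array(p["xyz"])
def rot(p):
    r=np.array(p["rotation"]); return r if r.shape==(3,3) else R.from_rotvec(r).as_matrix()
def cloud(p,m):
    rr,cc=np.nonzero(m&(p["depth"]>0)); d=p["depth"][rr,cc]; K=p["K"]
    v=np.stack([(cc-K[0,2])/K[0,0]*d,-(rr-K[1,2])/K[1,1]*d,-d],1)
    return v@rot(p).T+np.array(p["xyz"])
def save(p,n): cv2.imwrite("pics/"+n,p["frame"][:,:,::-1])
def st():
    s=manip.get_state(); print({k:np.round(s[k],4).tolist() for k in("time_s","ee_pos","tool_rot","ft_force","gripper_width","qpos")}); return s
E
python3 - <<'E'
from h import *
s=st()
print(np.round(R.from_rotvec(s["tool_rot"]).as_matrix(),3).tolist())
for n in("top","side"):
    p=manip.grab_frame(n); save(p,n+"0.png")
    print(n,np.round(p["xyz"],3),np.round(rot(p),2).tolist())
    for t in("driver_center","spare_center","rack","cradle","fixed_face","fixed_jaw","jaw_face","jaw_fin","contact","dimmer","pivot","knob","pointer","tab","jar","tape","pen"):
        for q in manip.recognise(p,t)[:2]:
            try: print(t,round(q["conf"],2),np.round(q["pixel"]),np.round(pt(p,q["pixel"]),3))
            except Exception as e: print(t,q,e)
E
```

```text
{'time_s': 0.0, 'ee_pos': [0.1568, 0.6301, 0.2085], 'tool_rot': [-0.3819, -3.118, 0.003], 'ft_force': [-0.3152, -0.0085, 0.1958], 'gripper_width': 0.0855, 'qpos': [-1.0638, 0.5018, -0.4268, 1.5514, 0.2208, 1.1383, -0.2103]}
[[-0.97, 0.241, -0.001], [0.241, 0.97, -0.002], [0.0, -0.002, -1.0]]
top [0.398 0.061 1.243] [[-0.01, 0.98, -0.18], [-1.0, -0.01, 0.02], [0.02, 0.18, 0.98]]
driver_center 0.74 [234. 278.] [0.627 0.099 0.045]
driver_center 0.31 [304. 197.] [0.469 0.28  0.035]
spare_center 0.62 [240. 253.] [0.612 0.155 0.044]
spare_center 0.61 [305. 328.] [ 0.463 -0.013  0.054]
rack 0.61 [242. 265.] [0.606 0.129 0.048]
cradle 0.57 [312. 364.] [ 0.447 -0.094  0.05 ]
fixed_face 0.58 [309. 333.] [ 0.455 -0.024  0.04 ]
fixed_face 0.54 [297. 189.] [0.482 0.296 0.047]
fixed_jaw 0.78 [312. 366.] [ 0.445 -0.098  0.053]
fixed_jaw 0.48 [294. 195.] [0.489 0.283 0.046]
jaw_face 0.56 [307. 329.] [ 0.457 -0.015  0.053]
jaw_fin 0.78 [304. 318.] [0.465 0.009 0.027]
contact 0.62 [307. 316.] [0.459 0.014 0.026]
dimmer 0.59 [306. 201.] [0.464 0.271 0.034]
dimmer 0.47 [236. 277.] [0.62  0.101 0.045]
pi
[... 750 characters left out ...]
274.] [ 0.441 -0.115  0.037]
jaw_face 0.85 [275. 264.] [ 0.457 -0.023  0.038]
jaw_fin 0.62 [269. 260.] [ 0.451 -0.017  0.051]
jaw_fin 0.21 [225. 217.] [0.461 0.312 0.037]
contact 0.88 [278. 266.] [ 0.46  -0.024  0.031]
contact 0.18 [224. 216.] [0.46  0.313 0.041]
dimmer 0.96 [236. 221.] [0.451 0.242 0.034]
pivot 0.86 [236. 224.] [0.454 0.235 0.034]
knob 0.65 [224. 218.] [0.463 0.312 0.04 ]
pointer 0.58 [295. 275.] [ 0.443 -0.115  0.04 ]
pointer 0.49 [224. 216.] [0.46  0.314 0.039]
tab 0.69 [270. 262.] [ 0.454 -0.019  0.049]
jar 0.71 [220. 350.] [0.756 0.175 0.039]
tape 0.74 [273. 445.] [ 0.796 -0.143  0.015]
tape 0.29 [233. 288.] [0.587 0.162 0.041]
pen 0.9 [363. 292.] [ 0.404 -0.275  0.005]
```

Run:
```python
import cv2
im=cv2.imread("pics/top0.png")[190:360,130:470]; cv2.imwrite("pics/topc.png",cv2.resize(im,None,fx=2.35,fy=2.35,interpolation=cv2.INTER_CUBIC))
```

```text
(no output)
```

View pics/topc.png

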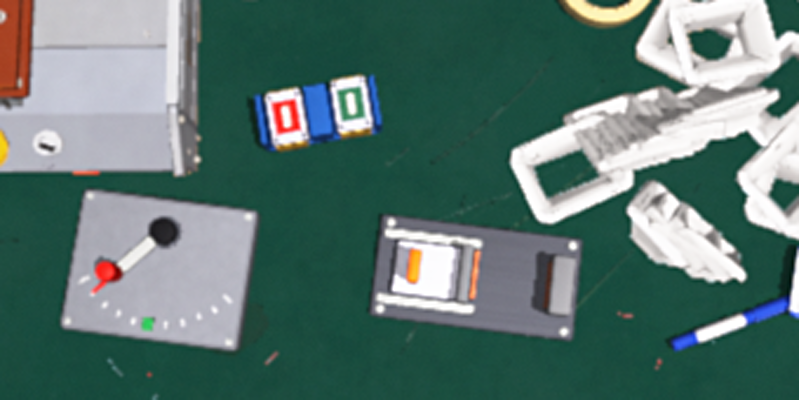

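```bash
python3 - <<'E'
from h import *
p=manip.grab_frame("top")
P=cloud(p,np.ones((480,640),bool)); 
print("height max per 5cm cell, rows x .2-.95, cols y .7..-.5")
for x in np.arange(.2,.95,.05):
    print("%.2f"%x,[int(1000*max([0]+list(P[(abs(P[:,0]-x-.025)<.025)&(abs(P[:,1]-y+.025)<.025)][:,2]))) for y in np.arange(.7,-.5,-.05)])
hsv=cv2.cvtColor(p["frame"],cv2.COLOR_RGB2HSV); rr,cc=np.mgrid[:480,:640]
def seg(name,lo,hi,box):
    m=cv2.inRange(hsv,np.array(lo),np.array(hi))>0
    m&=(rr>=box[0])&(rr<box[1])&(cc>=box[2])&(cc<box[3])
    Q=cloud(p,m); print(name,m.sum(),np.round(np.median(Q,0),4),np.round(Q.min(0),3),np.round(Q.max(0),3)); return m
# crop->full: /2.35 + (130,190)
seg("green label",(45,80,60),(90,255,255),(222,248,270,289))
seg("red label",(0,100,80),(10,255,255),(225,252,245,262))
seg("fin",(5,150,150),(20,255,255),(290,315,300,312))
seg("contact",(3,80,100),(20,255,255),(290,320,325,338))
seg("tab",(45,120,80),(85,255,255),(322,332,185,200))
seg("knob",(0,150,120),(8,255,255),(295,318,165,185))
seg("pivot",(0,0,0),(180,255,50),(280,297,190,210))
E
cd pics; python3 -c "
import cv2
im=cv2.imread('side0.png')[180:400,170:500]; cv2.imwrite('sidec.png',cv2.resize(im,None,fx=2.4,fy=2.4))"
```

```text
height max per 5cm cell, rows x .2-.95, cols y .7..-.5
0.20 [0, 0, 0, 0, 0, 0, 0, 0, 0, 0, 0, 0, 0, 0, 0, 0, 0, 0, 0, 0, 0, 0, 0, 0]
0.25 [0, 0, 0, 0, 0, 3, 0, 0, 0, 0, 0, 0, 0, 0, 0, 0, 0, 0, 0, 0, 0, 0, 0, 0]
0.30 [17, 28, 30, 26, 12, 15, 7, 5, 8, 5, 7, 4, 5, 6, 6, 7, 5, 5, 6, 6, 6, 7, 6, 5]
0.35 [19, 23, 29, 30, 29, 30, 5, 5, 38, 40, 5, 5, 7, 6, 7, 6, 12, 6, 17, 11, 5, 7, 19, 7]
0.40 [5, 5, 29, 10, 29, 31, 41, 47, 42, 43, 36, 5, 29, 32, 59, 60, 56, 7, 97, 94, 29, 30, 29, 6]
0.45 [5, 6, 29, 29, 31, 29, 42, 91, 55, 42, 40, 7, 30, 75, 58, 57, 61, 97, 102, 101, 69, 36, 28, 9]
0.50 [14, 11, 13, 24, 30, 144, 39, 42, 57, 42, 40, 7, 19, 18, 17, 39, 37, 97, 99, 72, 72, 62, 32, 7]
0.55 [137, 138, 187, 229, 144, 155, 136, 136, 137, 140, 50, 52, 41, 6, 5, 39, 89, 99, 103, 94, 64, 52, 32, 7]
0.60 [171, 252, 203, 221, 243, 242, 191, 140, 142, 140, 50, 54, 52, 7, 6, 7, 38, 74, 107, 110, 101, 47, 8, 8]
0.65 [180, 253, 212, 214, 244, 245, 202, 141, 142, 139, 6, 42, 49, 8, 7, 5, 6, 10, 72, 65, 56, 34, 9, 8]
0.70 [184, 212, 209, 205, 252, 253, 193, 140, 141, 139, 81, 7, 7, 5, 8, 7, 32, 31, 70, 63, 5
[... 318 characters left out ...]
27, 210, 215, 223, 226, 224, 248, 239, 235, 235, 193]
0.90 [183, 242, 212, 214, 173, 173, 217, 143, 142, 139, 7, 191, 180, 231, 229, 227, 234, 229, 231, 266, 259, 234, 250, 254]
green label 79 [0.6276 0.0981 0.0437] [ 0.611  0.084 -0.004] [0.664 0.119 0.05 ]
red label 85 [0.6139 0.16   0.0438] [0.598 0.148 0.038] [0.629 0.172 0.049]
fin 47 [0.4703 0.0381 0.071 ] [0.453 0.031 0.067] [0.482 0.043 0.076]
contact 61 [ 0.4583 -0.0211  0.0463] [ 0.437 -0.03   0.009] [ 0.485 -0.015  0.053]
tab 18 [0.4172 0.2889 0.0378] [0.413 0.284 0.032] [0.422 0.292 0.041]
knob 70 [0.4616 0.3189 0.0864] [0.448 0.311 0.041] [0.472 0.337 0.092]
pivot 91 [0.5027 0.2733 0.0517] [0.491 0.263 0.044] [0.514 0.285 0.057]
```

View pics/sidec.png

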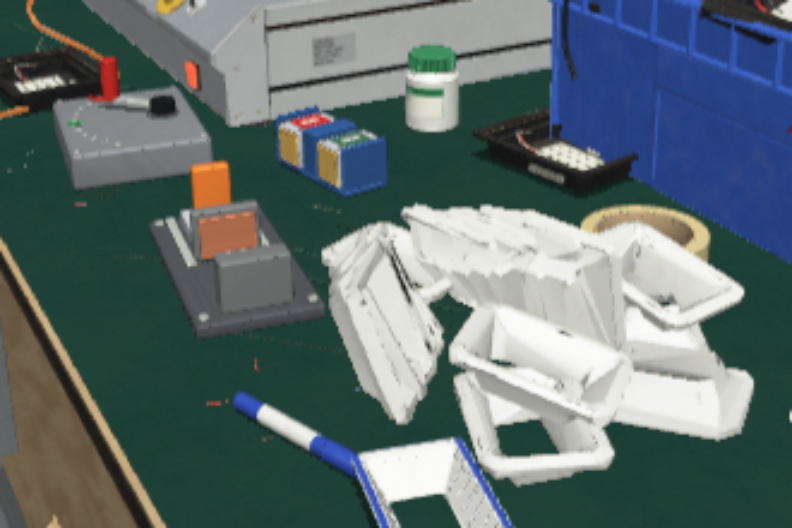

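```bash
cat >> h.py <<'E'
def plan(xyz,a,n,pad=True,tiltfix=True):
    """from measured pose to xyz with tool y at world angle a deg (mod 180 nearest), n rows"""
    s=manip.get_state(); M0=R.from_rotvec(s["tool_rot"]); p0=np.array(s["ee_pos"])
    def down(a):
        a=np.radians(a); y=np.array([np.cos(a),np.sin(a),0]); z=np.array([0,0,-1.]); return R.from_matrix(np.stack([np.cross(y,z),y,z],1))
    if a is None: y=M0.as_matrix()[:,1]; a=np.degrees(np.arctan2(y[1],y[0]))
    M1=down(a)
    rv=(M0.inv()*M1).as_rotvec(); cur=M0; step=R.from_rotvec(rv/n); d=(np.array(xyz)-p0)/n
    print("delta",np.round(xyz-p0,4),"turn",np.round(np.degrees(rv),1))
    for i in range(n):
        t=cur.inv().apply(d)*100; cur=cur*step
        print([np.round(t,2).tolist(),np.round(np.degrees(rv/n),2).tolist()])
E
python3 -c "
from h import *
plan(np.array([.61,.10,.20]),12.5,15)"
```

```text
delta [ 0.4531 -0.5308 -0.0095] turn [ 0.  -0.  63.5]
[[-3.79, -2.7, 0.06], [0.0, -0.0, 4.24]]
[[-3.98, -2.42, 0.06], [0.0, -0.0, 4.24]]
[[-4.14, -2.12, 0.06], [0.0, -0.0, 4.24]]
[[-4.29, -1.81, 0.06], [0.0, -0.0, 4.24]]
[[-4.41, -1.48, 0.06], [0.0, -0.0, 4.24]]
[[-4.51, -1.15, 0.06], [0.0, -0.0, 4.24]]
[[-4.58, -0.82, 0.06], [0.0, -0.0, 4.24]]
[[-4.63, -0.48, 0.06], [0.0, -0.0, 4.24]]
[[-4.65, -0.13, 0.06], [0.0, -0.0, 4.24]]
[[-4.65, 0.21, 0.06], [0.0, -0.0, 4.24]]
[[-4.62, 0.55, 0.06], [0.0, -0.0, 4.24]]
[[-4.57, 0.89, 0.06], [0.0, -0.0, 4.24]]
[[-4.49, 1.23, 0.06], [0.0, -0.0, 4.24]]
[[-4.39, 1.55, 0.06], [0.0, -0.0, 4.24]]
[[-4.26, 1.87, 0.06], [0.0, -0.0, 4.24]]
```

```bash
python3 -m handwheel '[[[-3.8,-2.7,0],[0,0,4.2],0],[[-4,-2.4,0],[0,0,4.2],0],[[-4.1,-2.1,0],[0,0,4.2],0],[[-4.3,-1.8,0],[0,0,4.2],0],[[-4.4,-1.5,0],[0,0,4.2],0]]'
python3 -m handwheel '[[[-4.5,-1.2,0],[0,0,4.2],0],[[-4.6,-0.8,0],[0,0,4.2],0],[[-4.6,-0.5,0],[0,0,4.2],0],[[-4.7,-0.1,0],[0,0,4.2],0],[[-4.7,0.2,0],[0,0,4.2],0]]'
python3 -m handwheel '[[[-4.6,0.6,0],[0,0,4.2],0],[[-4.6,0.9,0],[0,0,4.2],0],[[-4.5,1.2,0],[0,0,4.2],0],[[-4.4,1.6,0],[0,0,4.3],0],[[-4.3,1.9,0],[0,0,4.3],0]]'
python3 -m handwheel '[[[0,0,0],[0,0,0],0],[[0,0,0],[0,0,0],0],[[0,0,0],[0,0,0],0],[[0,0,0],[0,0,0],0],[[0,0,0],[0,0,0],0]]'
python3 - <<'E'
from h import *
st(); p=manip.grab_frame("wrist"); save(p,"w1.png"); print(p["xyz"],np.round(rot(p),2).tolist())
for t in("driver_center","spare_center","rack"):
    for q in manip.masks_of(p,t)[:2]:
        Q=cloud(p,q["mask"]); print(t,round(q["conf"],2),np.round(q["pixel"]),np.round(np.median(Q,0),4),np.round(Q.max(0),3),np.round(Q.min(0),3))
E
```

```text
time_s: 2.35
ee_pos: [0.3093, 0.453, 0.2097]
tool_rot: [0.948, 2.995, 0.001]
ft_force: [0.8, 0.7, 0.2]
gripper_width: 0.0853
time_s: 2.85
ee_pos: [0.4616, 0.2758, 0.2099]
tool_rot: [1.478, 2.772, 0.001]
ft_force: [0.8, 0.2, -0.6]
gripper_width: 0.0856
time_s: 3.35
ee_pos: [0.6151, 0.0997, 0.2098]
tool_rot: [1.962, 2.453, 0.001]
ft_force: [0.8, 0.6, 0.1]
gripper_width: 0.0856
time_s: 3.85
ee_pos: [0.6134, 0.1026, 0.2097]
tool_rot: [-1.956, -2.458, -0.001]
ft_force: [0.4, 0.5, -0.2]
gripper_width: 0.0854
{'time_s': 3.85, 'ee_pos': [0.6134, 0.1026, 0.2097], 'tool_rot': [-1.9559, -2.4579, -0.0007], 'ft_force': [0.362, 0.5492, -0.1998], 'gripper_width': 0.0854, 'qpos': [-0.2322, 0.4158, 0.0312, 1.6383, -0.0149, 1.0877, 0.0297]}
[0.59516431 0.18404781 0.3738173 ] [[0.97, -0.21, -0.07], [0.22, 0.92, 0.31], [-0.0, -0.32, 0.95]]
driver_center 0.65 [208. 329.] [0.6256 0.0997 0.0438] [0.656 0.117 0.047] [ 0.598  0.064 -0.002]
spare_center 0.81 [133. 337.] [0.6138 0.1609 0.044 ] [0.643 0.181 0.047] [ 0.585  0.139 -0.   ]
rack 0.8 [171. 334.] [0.6192 0.1324 0.0472] [0.653 0.191 0.05 ] [ 0.587  0.059 -0.001]
```

View pics/w1.png

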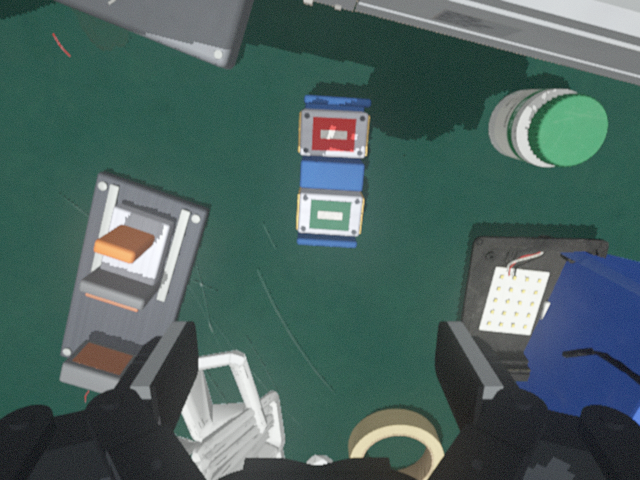

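Run:
```python
from h import *
p=manip.grab_frame("wrist")
rr,cc=np.mgrid[:480,:640]
def rect(name,r0,r1,c0,c1,zlo,zhi,h=None):
    m=(rr>=r0)&(rr<r1)&(cc>=c0)&(cc<c1)
    if h is not None:
        hsv=cv2.cvtColor(p["frame"],cv2.COLOR_RGB2HSV); m&=cv2.inRange(hsv,np.array(h[0]),np.array(h[1]))>0
    Q=cloud(p,m); Q=Q[(Q[:,2]>zlo)&(Q[:,2]<zhi)]
    b=cv2.minAreaRect((Q[:,:2]*1000).astype(np.float32)); print(name,len(Q),np.round(np.median(Q[:,2]),4),"c",np.round(b[0],1),"size",np.round(b[1],1),"ang",round(b[2],1))
nb=((0,0,90),(180,110,255))
rect("driver",180,245,285,380,.038,.052,nb)
rect("greenlab",195,235,300,360,.038,.052,((45,80,40),(90,255,255)))
rect("spare",95,165,285,380,.038,.052,nb)
rect("rack blue",85,250,285,380,.0445,.056,((100,120,40),(130,255,255)))
rect("fin",220,270,90,160,.062,.08,((3,120,120),(20,255,255)))
rect("jawtop",265,310,70,165,.045,.062)
rect("fixedtop",340,400,55,140,.045,.062)
rect("plate",165,400,50,215,.004,.017)
```

```text
driver 2735 0.0439 c [626.5  96.1] size [54.9 49.7] ang 12.1
greenlab 462 0.0443 c [626.1  97.4] size [30.7 22.6] ang 8.9
spare 2036 0.0437 c [614.  161.1] size [54.1 43.6] ang 9.3
rack blue 2660 0.0476 c [620.  129.1] size [ 49.9 118. ] ang 9.3
fin 635 0.0706 c [468.1  38.8] size [10.9 31.8] ang 84.9
jawtop 1248 0.0527 c [461.1 -13.4] size [18.6 56.1] ang 82.3
fixedtop 1378 0.0531 c [ 447.7 -101.8] size [23.9 52.6] ang 82.2
plate 11851 0.0118 c [487.8 -29.4] size [203.  157.2] ang 82.3
```

```bash
python3 -c "
from h import *
plan(np.array([.626,.0975,.013]),10,5)"
```

```text
delta [ 0.0121 -0.0039 -0.1966] turn [ 0.  -0.   2.9]
[[-0.13, 0.22, 3.93], [0.0, -0.0, 0.57]]
[[-0.13, 0.22, 3.93], [0.0, -0.0, 0.57]]
[[-0.13, 0.22, 3.93], [0.0, -0.0, 0.57]]
[[-0.12, 0.22, 3.93], [0.0, -0.0, 0.57]]
[[-0.12, 0.22, 3.93], [0.0, -0.0, 0.57]]
```

```bash
Z='[[[0,0,0],[0,0,0],0],[[0,0,0],[0,0,0],0]]'
python3 -m handwheel '[[[-0.6,1.1,0],[0,0,2.9],0],[[0,0,4.5],[0,0,0],0],[[0,0,4.5],[0,0,0],0],[[0,0,4.5],[0,0,0],0],[[0,0,2.5],[0,0,0],0]]'
python3 -m handwheel '[[[0,0,1.8],[0,0,0],0],[[0,0,1.8],[0,0,0],0],[[0,0,0],[0,0,0],0],[[0,0,0],[0,0,0],0],[[0,0,0],[0,0,0],0]]'
```

```text
time_s: 4.6
ee_pos: [0.6233, 0.0973, 0.0456]
tool_rot: [-2.019, -2.403, 0.006]
ft_force: [-0.5, -0.8, 0.5]
gripper_width: 0.0854
time_s: 5.1
ee_pos: [0.6271, 0.0978, 0.0148]
tool_rot: [2.02, 2.404, 0.002]
ft_force: [0.4, 0.7, 0.1]
gripper_width: 0.0851
```

```bash
python3 -m handwheel '[[[0,0,0],[0,0,0],0.6],[[0,0,0],[0,0,0],0.6],[[0,0,0],[0,0,0],0.6],[[0,0,0],[0,0,0],0.6],[[0,0,0],[0,0,0],0.6]]'
python3 -m handwheel '[[[0,0,0],[0,0,0],0.8],[[0,0,0],[0,0,0],0.8],[[0,0,0],[0,0,0],0.8],[[0,0,0],[0,0,0],0.8],[[0,0,0],[0,0,0],0.8]]'
```

```text
time_s: 5.6
ee_pos: [0.6266, 0.0978, 0.0152]
tool_rot: [2.02, 2.405, 0.002]
ft_force: [-2.2, -0.6, 7.9]
gripper_width: 0.0499
time_s: 6.1
ee_pos: [0.6266, 0.0978, 0.0152]
tool_rot: [2.021, 2.405, 0.002]
ft_force: [-2.9, -0.5, 8.2]
gripper_width: 0.0499
```

```bash
python3 -m handwheel '[[[0,0,-0.5],[0,0,0],0.8],[[0,0,-0.5],[0,0,0],0.8],[[0,0,-1],[0,0,0],0.8],[[0,0,-1],[0,0,0],0.8],[[0,0,-1],[0,0,0],0.8]]'
python3 -m handwheel '[[[0,0,-2],[0,0,0],0.8],[[0,0,-2],[0,0,0],0.8],[[0,0,-2],[0,0,0],0.8],[[0,0,0],[0,0,0],0.8],[[0,0,0],[0,0,0],0.8]]'
python3 - <<'E'
from h import *
p=manip.grab_frame("wrist"); save(p,"w2.png")
E
```

```text
time_s: 6.6
ee_pos: [0.6262, 0.0977, 0.0545]
tool_rot: [2.021, 2.405, 0.0]
ft_force: [-0.0, 0.6, -1.5]
gripper_width: 0.0494
time_s: 7.1
ee_pos: [0.6263, 0.0977, 0.114]
tool_rot: [2.02, 2.405, 0.002]
ft_force: [-1.1, 0.2, -2.1]
gripper_width: 0.0494
```

View pics/w2.png

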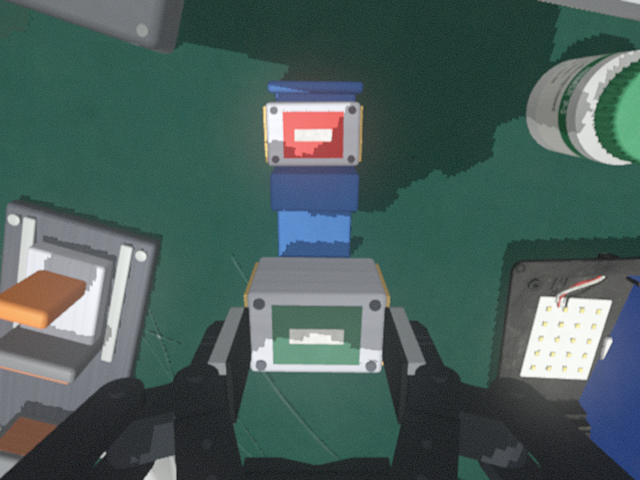

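```bash
python3 -c "
from h import *
st();plan(np.array([.59,-.01,.06]),82.3,10)"
```

```text
{'time_s': 7.15, 'ee_pos': [0.6255, 0.0976, 0.113], 'tool_rot': [-2.0204, -2.4051, 0.0008], 'ft_force': [-0.2601, 0.8222, -2.8946], 'gripper_width': 0.0496, 'qpos': [-0.2264, 0.5386, 0.0395, 1.6881, -0.0256, 0.9161, -0.0034]}
delta [-0.0355 -0.1076 -0.053 ] turn [ -0.   -0.  -72.4]
[[-1.0, -0.53, 0.53], [-0.0, -0.0, -7.24]]
[[-0.92, -0.66, 0.53], [-0.0, -0.0, -7.24]]
[[-0.83, -0.77, 0.53], [-0.0, -0.0, -7.24]]
[[-0.73, -0.87, 0.53], [-0.0, -0.0, -7.24]]
[[-0.62, -0.95, 0.53], [-0.0, -0.0, -7.24]]
[[-0.49, -1.02, 0.53], [-0.0, -0.0, -7.24]]
[[-0.36, -1.08, 0.53], [-0.0, -0.0, -7.24]]
[[-0.22, -1.11, 0.53], [-0.0, -0.0, -7.24]]
[[-0.08, -1.13, 0.53], [-0.0, -0.0, -7.24]]
[[0.07, -1.13, 0.53], [-0.0, -0.0, -7.24]]
```

```bash
python3 -m handwheel '[[[-1,-0.5,0],[0,0,-7.2],0.8],[[-0.9,-0.7,0],[0,0,-7.2],0.8],[[-0.8,-0.8,0],[0,0,-7.2],0.8],[[-0.7,-0.9,0],[0,0,-7.2],0.8],[[-0.6,-1,0],[0,0,-7.2],0.8]]'
python3 -m handwheel '[[[-0.5,-1,0],[0,0,-7.2],0.8],[[-0.4,-1.1,0],[0,0,-7.3],0.8],[[-0.2,-1.1,0],[0,0,-7.3],0.8],[[-0.1,-1.1,0],[0,0,-7.3],0.8],[[0.1,-1.1,0],[0,0,-7.3],0.8]]'
python3 -m handwheel '[[[0,0,2],[0,0,0],0.8],[[0,0,2],[0,0,0],0.8],[[0,0,2],[0,0,0],0.8],[[0,0,2],[0,0,0],0.8],[[0,0,1],[0,0,0],0.8]]'
python3 -m handwheel '[[[0,0,0.6],[0,0,0],0.8],[[0,0,0.2],[0,0,0],0.8],[[0,0,0.2],[0,0,0],0.8],[[0,0,0],[0,0,0],0.8],[[0,0,0],[0,0,0],0.8]]'
```

```text
time_s: 7.65
ee_pos: [0.6053, 0.0436, 0.1117]
tool_rot: [-1.17, -2.913, 0.002]
ft_force: [-0.4, -1.0, -1.6]
gripper_width: 0.049
time_s: 8.15
ee_pos: [0.5879, -0.0097, 0.1118]
tool_rot: [-0.202, -3.132, -0.0]
ft_force: [0.2, -0.0, -2.1]
gripper_width: 0.049
time_s: 8.65
ee_pos: [0.5866, -0.0093, 0.0203]
tool_rot: [-0.21, -3.129, 0.0]
ft_force: [-0.6, 0.2, -0.5]
gripper_width: 0.0491
time_s: 9.15
ee_pos: [0.5899, -0.0093, 0.0142]
tool_rot: [0.21, 3.133, 0.0]
ft_force: [-0.7, 0.0, -0.8]
gripper_width: 0.0493
```

```bash
python3 -m handwheel '[[[0,0,0.2],[0,0,0],0.8],[[0,0,0.2],[0,0,0],0.8],[[0,0,0],[0,0,0],0.8],[[0,0,0],[0,0,0],0.8],[[0,0,0],[0,0,0],0.8]]'
```

```text
time_s: 9.65
ee_pos: [0.5891, -0.0092, 0.0094]
tool_rot: [-0.21, -3.134, -0.0]
ft_force: [-0.2, -0.0, -2.1]
gripper_width: 0.0495
```

```bash
python3 -m handwheel '[[[0,0,0.2],[0,0,0],0.8],[[0,0,0],[0,0,0],0.8],[[0,0,0],[0,0,0],0.8],[[0,0,0],[0,0,0],0.8],[[0,0,0],[0,0,0],0.8]]'
```

```text
time_s: 10.15
ee_pos: [0.5893, -0.0093, 0.0092]
tool_rot: [0.21, 3.134, -0.001]
ft_force: [-5.2, 0.2, 13.6]
gripper_width: 0.0495
```

```bash
python3 -m handwheel '[[[0,0,-0.2],[0,0,0],0],[[0,0,0],[0,0,0],0],[[0,0,0],[0,0,0],0],[[0,0,0],[0,0,0],0],[[0,0,-1],[0,0,0],0]]'
python3 -m handwheel '[[[0,0,-4],[0,0,0],0],[[0,0,-4],[0,0,8.5],0],[[0,0,-3],[0,0,8.5],0],[[0,0,0],[0,0,8.5],0],[[0,0,0],[0,0,8.5],0]]'
python3 -m handwheel '[[[0,0,0],[0,0,8.5],0],[[0,0,0],[0,0,8.5],0],[[0,0,0],[0,0,8.5],0],[[0,0,0],[0,0,8.5],0],[[0,0,0],[0,0,8.5],0]]'
python3 -m handwheel '[[[0,0,0],[0,0,8.5],0],[[0,0,0],[0,0,5],0],[[0,0,0],[0,0,0],0],[[0,0,0],[0,0,0],0],[[0,0,0],[0,0,0],0]]'
python3 - <<'E'
from h import *
st();p=manip.grab_frame("wrist"); save(p,"w3.png")
print(p["xyz"])
for t in("driver_center","jaw_face","fixed_face","jaw_fin"):
    for q in manip.recognise(p,t)[:1]: print(t,round(q["conf"],2),np.round(q["pixel"]),np.round(pt(p,q["pixel"]),4))
E
```

```text
time_s: 10.65
ee_pos: [0.5878, -0.0093, 0.0183]
tool_rot: [-0.21, -3.131, 0.0]
ft_force: [-1.0, 0.2, -0.2]
gripper_width: 0.0853
time_s: 11.15
ee_pos: [0.5905, -0.0091, 0.132]
tool_rot: [1.125, 2.93, 0.003]
ft_force: [-0.5, -0.3, -0.5]
gripper_width: 0.0853
time_s: 11.65
ee_pos: [0.5893, -0.009, 0.1301]
tool_rot: [-2.112, -2.325, -0.001]
ft_force: [-0.2, -0.1, 0.3]
gripper_width: 0.0858
time_s: 12.15
ee_pos: [0.5893, -0.0092, 0.1297]
tool_rot: [-2.363, -2.07, -0.0]
ft_force: [0.6, 0.3, -0.0]
gripper_width: 0.0853
{'time_s': 12.15, 'ee_pos': [0.5893, -0.0092, 0.1297], 'tool_rot': [-2.363, -2.0702, -0.0004], 'ft_force': [0.5916, 0.2532, -0.0306], 'gripper_width': 0.0853, 'qpos': [-0.1175, 0.4493, 0.1123, 1.7939, -0.0624, 0.9017, -0.1094]}
[0.60077139 0.07370357 0.29382646]
driver_center 0.9 [223. 318.] [ 0.5918 -0.002   0.0388]
jaw_face 0.82 [282. 116.] [ 0.4586 -0.021   0.0488]
fixed_face 0.65 [237. 136.] [0.4684 0.0008 0.0263]
jaw_fin 0.6 [214. 122.] [0.463  0.0173 0.0265]
```

View pics/w3.png

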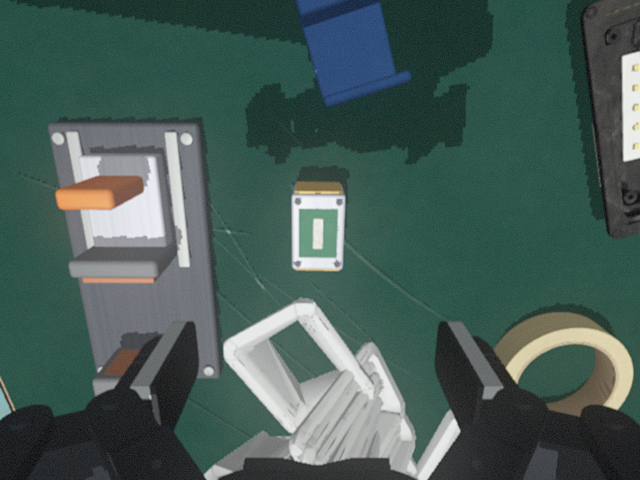

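Run:
```python
from h import *
p=manip.grab_frame("wrist")
rr,cc=np.mgrid[:480,:640]; hsv=cv2.cvtColor(p["frame"],cv2.COLOR_RGB2HSV)
def rect(name,r0,r1,c0,c1,zlo,zhi,h=None):
    m=(rr>=r0)&(rr<r1)&(cc>=c0)&(cc<c1)
    if h is not None: m&=cv2.inRange(hsv,np.array(h[0]),np.array(h[1]))>0
    Q=cloud(p,m); Q=Q[(Q[:,2]>zlo)&(Q[:,2]<zhi)]
    lo,hi=np.percentile(Q,[.5,99.5],axis=0)
    b=cv2.minAreaRect((Q[:,:2]*1000).astype(np.float32)); print(name,len(Q),np.round(np.median(Q[:,2]),4),"c",np.round(b[0],1),"size",np.round(b[1],1),"ang",round(b[2],1))
rect("driver",170,285,270,370,.033,.046)
rect("label",170,285,270,370,.033,.046,((45,80,40),(90,255,255)))
rect("fin",160,220,40,160,.064,.08,((3,120,120),(20,255,255)))
rect("jawtop",240,285,55,180,.048,.062)
rect("fixedtop",330,420,80,150,.048,.062)
rect("plate",110,400,40,225,.008,.016)
rect("plate2",110,200,40,225,.008,.016)
```

```text
driver 4122 0.0379 c [590.7  -9.4] size [54.7 33.8] ang 81.3
label 477 0.0383 c [590.6  -8.9] size [31.1 23. ] ang 81.8
fin 1221 0.0709 c [467.7  37.9] size [11.4 31.9] ang 84.1
jawtop 2023 0.053 c [461.1 -13.6] size [17.6 56. ] ang 82.7
fixedtop 384 0.053 c [431.  -92.6] size [22.6 11.2] ang 16.2
plate 20179 0.0118 c [459.5 -24.4] size [198.9 100.2] ang 82.3
plate2 7292 0.012 c [469.5  48.9] size [ 51.1 100.1] ang 82.1
```

```bash
python3 - <<'E'
from h import *
o=np.array([.4591,-.0274]); a=np.radians(7.6); u=np.array([np.sin(a),np.cos(a)]); v=np.array([np.cos(a),-np.sin(a)])
def rep(n,Q):
    L=np.stack([(Q[:,:2]-o)@v,(Q[:,:2]-o)@u,Q[:,2]],1)*1000
    print(n,len(L),"x y z pct 2,10,50,90,98:",np.round(np.percentile(L,[2,10,50,90,98],axis=0),1).T.tolist())
for c in("side","wrist","top"):
    p=manip.grab_frame(c)
    for t in("contact","fixed_jaw","fixed_face"):
        for q in manip.masks_of(p,t)[:1]: rep((c,t,round(q["conf"],2)),cloud(p,q["mask"]))
    if 1:
        Q=cloud(p,np.ones((480,640),bool)); L=np.stack([(Q[:,:2]-o)@v,(Q[:,:2]-o)@u,Q[:,2]],1)
        for n,y0,y1 in(("fixedtop",-.095,-.045),("jawtop",-.01,.035)):
            rep((c,n),Q[(abs(L[:,0])<.024)&(L[:,1]>y0)&(L[:,1]<y1)&(L[:,2]>.049)&(L[:,2]<.058)])
E
python3 -c "
from h import *
plan(np.array([.5906,-.0092,.012]),-8.2,5)"
```

```text
('side', 'fixed_jaw', 0.63) 831 x y z pct 2,10,50,90,98: [[-30.1, -26.9, -3.8, 19.7, 25.0], [-91.4, -90.3, -88.1, -76.7, -67.5], [11.9, 17.1, 37.4, 53.5, 54.7]]
('side', 'fixed_face', 0.81) 2973 x y z pct 2,10,50,90,98: [[-50.6, -41.9, -10.3, 25.2, 43.9], [-99.8, -96.0, -50.2, 57.8, 78.1], [2.8, 9.8, 21.0, 53.0, 63.8]]
('side', 'fixedtop') 190 x y z pct 2,10,50,90,98: [[-22.9, -19.1, -0.6, 19.1, 23.0], [-91.2, -90.0, -83.9, -72.5, -69.5], [49.4, 50.6, 53.2, 54.5, 55.3]]
('side', 'jawtop') 107 x y z pct 2,10,50,90,98: [[-22.5, -18.8, -0.4, 18.8, 23.5], [3.0, 6.6, 10.3, 15.1, 18.1], [49.2, 49.8, 52.6, 54.1, 54.7]]
('wrist', 'fixed_jaw', 0.76) 1051 x y z pct 2,10,50,90,98: [[-26.9, -25.2, -18.2, -10.8, -8.9], [-74.3, -70.2, -65.5, -64.9, -64.3], [14.9, 19.9, 41.5, 53.7, 54.5]]
('wrist', 'fixed_face', 0.71) 33509 x y z pct 2,10,50,90,98: [[-46.8, -35.7, 7.5, 43.1, 49.4], [-77.0, -54.5, 29.1, 89.2, 100.1], [7.0, 10.9, 12.7, 52.3, 70.9]]
('wrist', 'fixedtop') 273 x y z pct 2,10,50,90,98: [[-23.7, -22.8, -17.7, -11.6, -9.8], [-74.2, -72.2, -67.3, -65.3, -64.9], [49.4, 50.4, 53.2, 54.3, 54.7
[... 735 characters left out ...]
t call last):
  File "<stdin>", line 13, in <module>
  File "<stdin>", line 5, in rep
    return _quantile_unchecked(
        a, q, axis, out, overwrite_input, method, keepdims, weights)
    return _ureduce(a,
                    func=_quantile_ureduce_func,
    ...<5 lines>...
                    overwrite_input=overwrite_input,
                    method=method)
    r = func(a, **kwargs)
    result = _quantile(arr,
                       quantiles=q,
    ...<2 lines>...
                       out=out,
                       weights=wgt)
    slices_having_nans = np.isnan(arr[-1, ...])
                                  ~~~^^^^^^^^^
IndexError: index -1 is out of bounds for axis 0 with size 0
```

```bash
python3 -m handwheel '[[[0,0.1,3.5],[0,0,0.5],0],[[0,0,3.5],[0,0,0],0],[[0,0,2.5],[0,0,0],0],[[0,0,1.5],[0,0,0],0],[[0,0,0.7],[0,0,0],0]]'
python3 -m handwheel '[[[0,0,0],[0,0,0],0.3],[[0,0,0],[0,0,0],0.6],[[0,0,0],[0,0,0],0.9],[[0,0,0],[0,0,0],0.9],[[0,0,0],[0,0,0],0.9]]'
python3 -m handwheel '[[[0,0,0],[0,0,0],0.9],[[0,0,0],[0,0,0],0.9],[[0,0,-1],[0,0,0],0.9],[[0,0,-1],[0,0,0],0.9],[[0,0,-1],[0,0,0],0.9]]'
python3 -m handwheel '[[[0,0,-2],[0,0,0],0.9],[[0,0,-2],[0,0,0],0.9],[[0,0,-2],[0,0,0],0.9],[[0,0,0],[0,0,0],0.9],[[0,0,0],[0,0,0],0.9]]'
python3 - <<'E'
from h import *
st()
plan(np.array([.4547,-.0606,.095]),-7.6,5)
p=manip.grab_frame("wrist"); save(p,"w4.png")
E
```

```text
time_s: 13.55
ee_pos: [0.5893, -0.0094, 0.011]
tool_rot: [-2.373, -2.057, 0.003]
ft_force: [-0.3, -0.0, 0.3]
gripper_width: 0.0854
time_s: 14.05
ee_pos: [0.5911, -0.0093, 0.0142]
tool_rot: [2.373, 2.057, 0.002]
ft_force: [-2.4, 0.3, 7.0]
gripper_width: 0.0302
time_s: 14.55
ee_pos: [0.5905, -0.0094, 0.0437]
tool_rot: [2.374, 2.057, 0.001]
ft_force: [0.4, 0.4, -1.5]
gripper_width: 0.0301
time_s: 15.05
ee_pos: [0.5905, -0.0093, 0.103]
tool_rot: [2.373, 2.057, 0.002]
ft_force: [-0.1, -0.8, -1.6]
gripper_width: 0.0303
{'time_s': 15.05, 'ee_pos': [0.5905, -0.0093, 0.103], 'tool_rot': [2.3735, 2.0571, 0.0017], 'ft_force': [-0.0575, -0.7914, -1.591], 'gripper_width': 0.0303, 'qpos': [-0.1165, 0.4855, 0.1121, 1.8091, -0.0698, 0.8494, -0.1138]}
delta [-0.1358 -0.0513 -0.008 ] turn [ 0.1 -0.  -0.6]
[[-1.4, -2.54, 0.16], [0.01, -0.0, -0.11]]
[[-1.4, -2.55, 0.16], [0.01, -0.0, -0.11]]
[[-1.39, -2.55, 0.16], [0.01, -0.0, -0.11]]
[[-1.39, -2.55, 0.16], [0.01, -0.0, -0.11]]
[[-1.38, -2.55, 0.16], [0.01, -0.0, -0.11]]
```

View pics/w4.png

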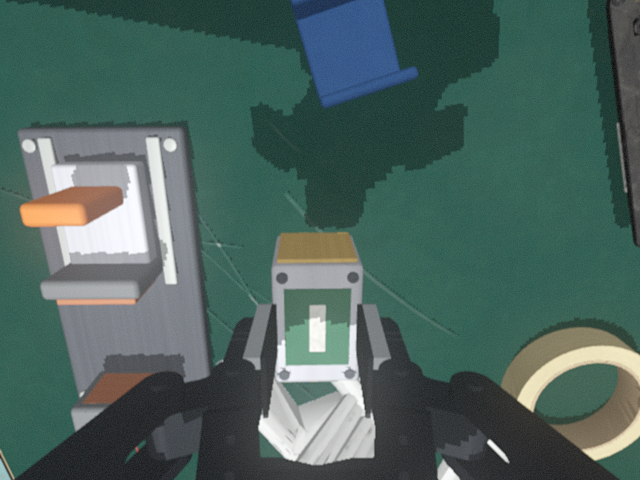

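```bash
python3 -m handwheel '[[[-1.4,-2.5,0],[0,0,-0.6],0.9],[[-1.4,-2.6,0],[0,0,0],0.9],[[-1.4,-2.5,0],[0,0,0],0.9],[[-1.4,-2.6,0],[0,0,0],0.9],[[-1.4,-2.5,0],[0,0,0],0.9]]'
python3 -m handwheel '[[[0,0,0],[0,0,0],0.9],[[0,0,0],[0,0,0],0.9],[[0,0,0],[0,0,0],0.9],[[0,0,0],[0,0,0],0.9],[[0,0,0],[0,0,0],0.9]]'
python3 - <<'E'
from h import *
st()
plan(np.array([.4547,-.0606,.03]),-7.6,1)
p=manip.grab_frame("wrist"); save(p,"w5.png")
o=np.array([.4591,-.0274]); a=np.radians(7.6); u=np.array([np.sin(a),np.cos(a)]); v=np.array([np.cos(a),-np.sin(a)])
Q=cloud(p,np.ones((480,640),bool)); L=np.stack([(Q[:,:2]-o)@v,(Q[:,:2]-o)@u,Q[:,2]],1)*1000
def rep(n,k): print(n,k.sum(),np.round(np.percentile(L[k],[1,50,99],axis=0),1).T.tolist())
rep("drvtop",(abs(L[:,0])<30)&(L[:,1]>-68)&(L[:,1]<0)&(abs(L[:,2]-127)<6))
rep("jawtop",(abs(L[:,0])<40)&(L[:,1]>-10)&(L[:,1]<35)&(abs(L[:,2]-53)<4))
rep("fixtop",(abs(L[:,0])<40)&(L[:,1]>-100)&(L[:,1]<-55)&(abs(L[:,2]-53)<4))
rep("fin",(abs(L[:,0])<40)&(L[:,1]>40)&(L[:,1]<90)&(abs(L[:,2]-71)<4))
E
```

```text
time_s: 15.6
ee_pos: [0.4526, -0.062, 0.1012]
tool_rot: [-2.362, -2.069, 0.003]
ft_force: [0.1, -0.7, -0.7]
gripper_width: 0.03
time_s: 16.1
ee_pos: [0.4556, -0.0614, 0.1023]
tool_rot: [-2.362, -2.071, -0.0]
ft_force: [0.2, 0.0, -2.0]
gripper_width: 0.0297
{'time_s': 16.1, 'ee_pos': [0.4556, -0.0614, 0.1023], 'tool_rot': [-2.3624, -2.0709, -0.0], 'ft_force': [0.194, 0.0465, -2.0215], 'gripper_width': 0.0297, 'qpos': [-0.0375, 0.286, 0.1294, 2.1224, -0.0543, 0.7362, -0.0044]}
delta [-0.0009  0.0008 -0.0723] turn [ 0.  -0.   0.1]
[[0.07, -0.1, 7.23], [0.0, -0.0, 0.08]]
drvtop 10857 [[-16.0, 1.7, 19.6], [-58.3, -28.3, -7.3], [122.0, 126.4, 132.1]]
jawtop 2732 [[-27.3, -0.4, 26.5], [6.2, 16.4, 22.1], [49.1, 53.3, 55.1]]Traceback (most recent call last):
  File "<stdin>", line 10, in <module>
  File "<stdin>", line 7, in rep
    return _quantile_unchecked(
        a, q, axis, out, overwrite_input, method, keepdims, weights)
    return _ureduce(a,
                    func=_quantile_ureduce_func,
    ...<5 lines>...
                    overwrite_input=overwrite_input,
                    method=method)
    r = func(a, **kwargs)
    result = _quantile(arr,
                       quantiles=q,
    ...<2 lines>...
                       out=out,
                       weights=wgt)
    slices_having_nans = np.isnan(arr[-1, ...])
                                  ~~~^^^^^^^^^
IndexError: index -1 is out of bounds for axis 0 with size 0
```

View pics/w5.png

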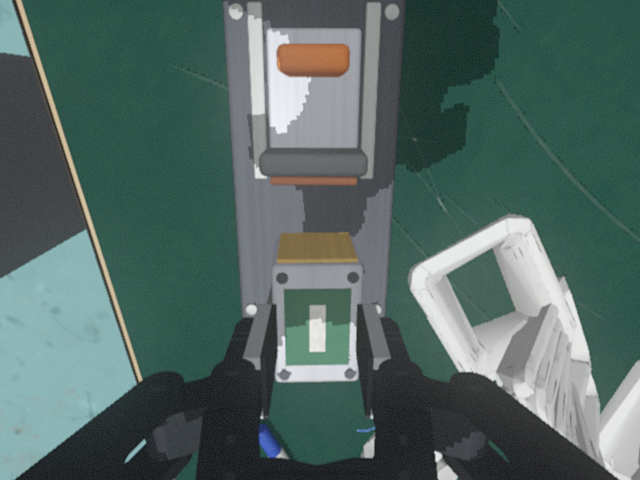

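```bash
python3 -m handwheel '[[[0,-0.1,2.5],[0,0,0],0.9],[[0,0,2],[0,0,0],0.9],[[0,0,1.5],[0,0,0],0.9],[[0,0,0.8],[0,0,0],0.9],[[0,0,0],[0,0,0],0.9]]'
python3 -m handwheel '[[[0,0,0.2],[0,0,0],0.9],[[0,0,0.2],[0,0,0],0.9],[[0,0,0.2],[0,0,0],0.9],[[0,0,0],[0,0,0],0.9],[[0,0,0],[0,0,0],0.9]]'
```

```text
time_s: 16.65
ee_pos: [0.4533, -0.0615, 0.0335]
tool_rot: [-2.362, -2.069, 0.003]
ft_force: [0.4, 0.0, -0.6]
gripper_width: 0.0303
time_s: 17.15
ee_pos: [0.4541, -0.0617, 0.0287]
tool_rot: [2.363, 2.07, 0.0]
ft_force: [-0.3, 0.5, -1.5]
gripper_width: 0.0302
```

```bash
python3 -m handwheel '[[[0,0,0.15],[0,0,0],0.9],[[0,0,0.1],[0,0,0],0.9],[[0,0,0],[0,0,0],0.9],[[0,0,0],[0,0,0],0.9],[[0,0,0],[0,0,0],0.9]]'
python3 -m handwheel '[[[0,0,0.15],[0,0,0],0.9],[[0,0,0],[0,0,0],0.9],[[0,0,0],[0,0,0],0.9],[[0,0,0],[0,0,0],0.9],[[0,0,0],[0,0,0],0.9]]'
```

```text
time_s: 17.65
ee_pos: [0.4541, -0.0616, 0.0262]
tool_rot: [2.363, 2.07, 0.0]
ft_force: [-1.0, 0.3, 4.5]
gripper_width: 0.0305
time_s: 18.15
ee_pos: [0.4541, -0.0616, 0.0259]
tool_rot: [-2.363, -2.07, -0.001]
ft_force: [-6.7, 1.3, 20.7]
gripper_width: 0.0306
```

```bash
python3 -m handwheel '[[[0,0,-0.25],[0,0,0],0.9],[[0,0,0],[0,0,0],0.2],[[0,0,0],[0,0,0],0],[[0,0,0],[0,0,0],0],[[0,0,0],[0,0,0],0]]'
python3 -m handwheel '[[[0,0,-1.5],[0,0,0],0],[[0,0,-2.5],[0,0,0],0],[[0,0,-3],[0,0,0],0],[[0,0,-2],[0,0,0],0.5],[[4.5,0,0],[0,0,0],1]]'
python3 -m handwheel '[[[4.5,0,0],[0,0,0],1],[[4.4,0,0],[0,0,0],1],[[0,0,0],[0,0,0],1],[[0,0,0],[0,0,0],1],[[0,0,0],[0,0,0],1]]'
python3 - <<'E'
from h import *
st(); 
o=np.array([.4591,-.0274]); a=np.radians(7.6); u=np.array([np.sin(a),np.cos(a)]); v=np.array([np.cos(a),-np.sin(a)])
p=manip.grab_frame("top"); im=p["frame"][285:340,280:390,::-1]
Q=cloud(p,np.ones((480,640),bool)); L=np.stack([(Q[:,:2]-o)@v,(Q[:,:2]-o)@u,Q[:,2]],1)*1000
for n,k in (("drv",(abs(L[:,0])<22)&(L[:,1]>-64)&(L[:,1]<-2)&(abs(L[:,2]-50)<4)),):
    print(n,k.sum(),np.round(np.percentile(L[k],[1,50,99],axis=0),1).T.tolist())
cv2.imwrite("pics/t6.png",cv2.resize(im,None,fx=6,fy=6,interpolation=cv2.INTER_CUBIC))
E
```

```text
time_s: 18.65
ee_pos: [0.4539, -0.0616, 0.0267]
tool_rot: [-2.363, -2.07, 0.0]
ft_force: [0.5, 0.6, -0.0]
gripper_width: 0.0845
time_s: 19.15
ee_pos: [0.4622, -0.0225, 0.1198]
tool_rot: [2.369, 2.054, 0.004]
ft_force: [1.1, 1.5, 0.5]
gripper_width: 0.0591
time_s: 19.65
ee_pos: [0.4713, 0.07, 0.1167]
tool_rot: [2.364, 2.069, -0.002]
ft_force: [0.3, -0.3, -1.0]
gripper_width: -0.0
{'time_s': 19.65, 'ee_pos': [0.4713, 0.07, 0.1167], 'tool_rot': [2.3643, 2.0687, -0.0018], 'ft_force': [0.2673, -0.2675, -1.0392], 'gripper_width': -0.0, 'qpos': [-0.26, 0.2884, 0.0642, 2.0717, -0.025, 0.7832, -0.3138]}
drv 324 [[-17.3, -0.9, 16.0], [-61.5, -35.1, -9.9], [46.3, 50.1, 53.7]]
```

View pics/t6.png

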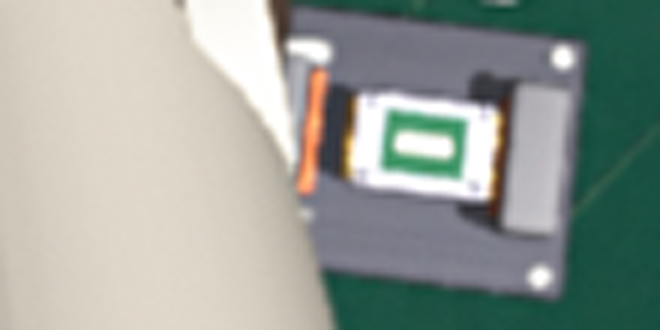

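```bash
python3 -m handwheel '[[[0,0,3],[0,0,0],1],[[0,0,3],[0,0,0],1],[[0,0,1.5],[0,0,0],1],[[0,0,0],[0,0,0],1],[[0,0,0],[0,0,0],1]]'
python3 -m handwheel '[[[-0.4,0,0],[0,0,0],1],[[-0.4,0,0],[0,0,0],1],[[-0.3,0,0],[0,0,0],1],[[-0.2,0,0],[0,0,0],1],[[0,0,0],[0,0,0],1]]'
```

```text
time_s: 20.2
ee_pos: [0.4716, 0.07, 0.0421]
tool_rot: [-2.365, -2.068, 0.001]
ft_force: [-0.2, -0.2, -1.0]
gripper_width: -0.0002
time_s: 20.7
ee_pos: [0.4701, 0.0579, 0.0423]
tool_rot: [2.364, 2.069, 0.0]
ft_force: [0.2, 0.4, 0.7]
gripper_width: -0.0005
```

```bash
python3 -m handwheel '[[[-0.3,0,0],[0,0,0],1],[[-0.3,0,0],[0,0,0],1],[[-0.2,0,0],[0,0,0],1],[[-0.2,0,0],[0,0,0],1],[[0,0,0],[0,0,0],1]]'
python3 -m handwheel '[[[-0.2,0,0],[0,0,0],1],[[-0.2,0,0],[0,0,0],1],[[-0.1,0,0],[0,0,0],1],[[-0.1,0,0],[0,0,0],1],[[0,0,0],[0,0,0],1]]'
```

```text
time_s: 21.2
ee_pos: [0.4687, 0.0487, 0.042]
tool_rot: [-2.363, -2.07, -0.001]
ft_force: [0.5, 4.8, 0.3]
gripper_width: -0.0001
time_s: 21.7
ee_pos: [0.4678, 0.0422, 0.042]
tool_rot: [2.363, 2.07, -0.0]
ft_force: [0.1, 2.1, 1.5]
gripper_width: -0.0001
```

```bash
python3 -m handwheel '[[[-0.1,0,0],[0,0,0],1],[[-0.1,0,0],[0,0,0],1],[[-0.1,0,0],[0,0,0],1],[[0,0,0],[0,0,0],1],[[0,0,0],[0,0,0],1]]'
python3 -m handwheel '[[[-0.1,0,0],[0,0,0],1],[[-0.1,0,0],[0,0,0],1],[[0,0,0],[0,0,0],1],[[0,0,0],[0,0,0],1],[[0,0,0],[0,0,0],1]]'
```

```text
time_s: 22.2
ee_pos: [0.4675, 0.0396, 0.042]
tool_rot: [-2.363, -2.07, -0.0]
ft_force: [-1.3, 4.8, 2.8]
gripper_width: 0.0001
time_s: 22.7
ee_pos: [0.4672, 0.0376, 0.042]
tool_rot: [-2.363, -2.07, -0.0]
ft_force: [-0.1, 4.6, 1.9]
gripper_width: -0.0001
```

```bash
python3 -m handwheel '[[[-0.1,0,0],[0,0,0],1],[[-0.1,0,0],[0,0,0],1],[[0,0,0],[0,0,0],1],[[0,0,0],[0,0,0],1],[[0,0,0],[0,0,0],1]]'
```

```text
time_s: 23.2
ee_pos: [0.467, 0.0357, 0.042]
tool_rot: [-2.363, -2.07, -0.0]
ft_force: [-0.1, 5.4, 2.3]
gripper_width: 0.0004
```

```bash
python3 -m handwheel '[[[-0.1,0,0],[0,0,0],1],[[-0.1,0,0],[0,0,0],1],[[0,0,0],[0,0,0],1],[[0,0,0],[0,0,0],1],[[0,0,0],[0,0,0],1]]'
python3 -m handwheel '[[[-0.1,0,0],[0,0,0],1],[[0,0,0],[0,0,0],1],[[0,0,0],[0,0,0],1],[[0,0,0],[0,0,0],1],[[0,0,0],[0,0,0],1]]'
python3 -m handwheel '[[[-0.1,0,0],[0,0,0],1],[[0,0,0],[0,0,0],1],[[0,0,0],[0,0,0],1],[[0,0,0],[0,0,0],1],[[0,0,0],[0,0,0],1]]'
```

```text
time_s: 23.7
ee_pos: [0.4667, 0.0342, 0.042]
tool_rot: [-2.362, -2.07, -0.001]
ft_force: [-1.2, 6.4, 0.7]
gripper_width: -0.0002
time_s: 24.2
ee_pos: [0.4666, 0.0335, 0.042]
tool_rot: [-2.362, -2.071, -0.001]
ft_force: [-0.6, 6.8, 1.9]
gripper_width: 0.0004
time_s: 24.7
ee_pos: [0.4666, 0.0333, 0.0421]
tool_rot: [-2.361, -2.071, -0.002]
ft_force: [-0.2, 9.4, 0.8]
gripper_width: -0.0
```

```bash
python3 -m handwheel '[[[-0.1,0,0],[0,0,0],1],[[0,0,0],[0,0,0],1],[[0,0,0],[0,0,0],1],[[0,0,0],[0,0,0],1],[[0,0,0],[0,0,0],1]]'
python3 -m handwheel '[[[-0.1,0,0],[0,0,0],1],[[0,0,0],[0,0,0],1],[[0,0,0],[0,0,0],1],[[0,0,0],[0,0,0],1],[[0,0,0],[0,0,0],1]]'
```

```text
time_s: 25.2
ee_pos: [0.4666, 0.0332, 0.0421]
tool_rot: [-2.36, -2.072, -0.003]
ft_force: [0.8, 10.5, 0.9]
gripper_width: -0.0
time_s: 25.7
ee_pos: [0.4666, 0.0331, 0.0421]
tool_rot: [-2.359, -2.072, -0.005]
ft_force: [0.4, 13.3, 0.1]
gripper_width: -0.0002
```

```bash
python3 -m handwheel '[[[0.6,0,0],[0,0,0],1],[[0.8,0,0],[0,0,0],1],[[0.5,0,-3],[0,0,0],1],[[0,0,-4.5],[0,0,0],1],[[3,0,-4],[0,0,0],1]]'
python3 -m handwheel '[[[4.5,0,-2],[0,0,0],1],[[4.5,0,0],[0,0,0],1],[[0,0,0],[0,0,0],0.6],[[0,0,0],[0,0,0],0.6],[[0,0,0],[0,0,0],0.6]]'
python3 - <<'E'
from h import *
st(); p=manip.grab_frame("wrist"); save(p,"w7.png"); print(p["xyz"])
for t in("knob","pivot","pointer","tab","dimmer"):
    for q in manip.recognise(p,t)[:1]: print(t,round(q["conf"],2),np.round(q["pixel"]),np.round(pt(p,q["pixel"]),4))
E
```

```text
time_s: 26.2
ee_pos: [0.4717, 0.0732, 0.1578]
tool_rot: [2.37, 2.06, -0.007]
ft_force: [1.4, 0.3, 0.5]
gripper_width: -0.0003
time_s: 26.7
ee_pos: [0.484, 0.1652, 0.1762]
tool_rot: [2.365, 2.067, -0.004]
ft_force: [0.2, 0.7, 0.5]
gripper_width: 0.0341
{'time_s': 26.7, 'ee_pos': [0.484, 0.1652, 0.1762], 'tool_rot': [2.3649, 2.0673, -0.0037], 'ft_force': [0.2021, 0.6933, 0.5099], 'gripper_width': 0.0341, 'qpos': [-0.3911, 0.2628, 0.0101, 1.9391, -0.0017, 0.9419, -0.5145]}
[0.49596778 0.24843787 0.34012533]
knob 0.78 [ 36. 310.] [0.4964 0.2835 0.0522]
pivot 0.7 [ 46. 187.] [0.4152 0.2907 0.0383]
pointer 0.58 [ 35. 314.] [0.4986 0.2838 0.052 ]
tab 0.83 [ 44. 190.] [0.4172 0.291  0.0384]
dimmer 0.94 [ 83. 270.] [0.465  0.2608 0.036 ]
```

View pics/w7.png

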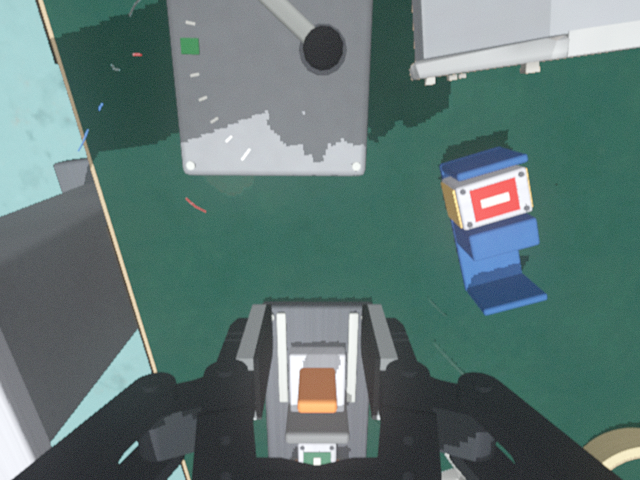

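```bash
python3 -m handwheel '[[[3.5,-1.5,0],[0,0,0],0.6],[[3.5,-1.5,0],[0,0,0],0.6],[[0,0,0],[0,0,0],0.6],[[0,0,0],[0,0,0],0.6],[[0,0,0],[0,0,0],0.6]]'
cat > m.py <<'E'
from h import *
def meas(cam,boxes):
    p=manip.grab_frame(cam); hsv=cv2.cvtColor(p["frame"],cv2.COLOR_RGB2HSV)
    Q=cloud(p,np.ones((480,640),bool)); ok=p["depth"]>0; H=hsv[ok]
    near=(abs(Q[:,0]-.46)<.09)&(abs(Q[:,1]-.28)<.1)
    red=near&((H[:,0]<8)|(H[:,0]>172))&(H[:,1]>140)&(H[:,2]>60)
    grn=near&(H[:,0]>45)&(H[:,0]<85)&(H[:,1]>120)&(H[:,2]>50)&(Q[:,2]>.03)
    blk=near&(H[:,2]<60)&(Q[:,2]>.045)&(Q[:,2]<.06)
    def r(n,k):
        if k.sum()<5: print(n,"none"); return None
        b=cv2.minEnclosingCircle((Q[k][:,:2]*1000).astype(np.float32)); m=np.median(Q[k],0)
        print(n,k.sum(),"med",np.round(m,4),"circ",np.round(b[0],1),round(b[1],1)); return m
    kn=r("knobtop",red&(Q[:,2]>.083)); kb=r("knobmid",red&(Q[:,2]>.06)&(Q[:,2]<.083)); po=r("ptr",red&(Q[:,2]<.056)); tb=r("tab",grn); pv=r("pivot",blk)
    return kn,po,tb,pv,p
if __name__=="__main__":
    st()
    for c in("wrist","top"):
        kn,po,tb,pv,p=meas(c,0)
        if c=="wrist": save(p,"w8.png")
        for n,x in(("knob",kn),("ptr",po),("tab",tb)):
            if x is not None and pv is not None: d=(x-pv)[:2]; print(c,n,"r",round(np.hypot(*d)*1000,1),"ang",round(np.degrees(np.arctan2(d[1],d[0]))%360,2))
E
python3 m.py
```

```text
time_s: 27.5
ee_pos: [0.4643, 0.2394, 0.1769]
tool_rot: [2.364, 2.068, -0.001]
ft_force: [-0.6, -0.0, -0.2]
gripper_width: 0.0342
{'time_s': 27.5, 'ee_pos': [0.4643, 0.2394, 0.1769], 'tool_rot': [2.3641, 2.0681, -0.0008], 'ft_force': [-0.5622, -0.0173, -0.1995], 'gripper_width': 0.0342, 'qpos': [-0.5007, 0.2803, -0.0322, 1.9134, 0.0118, 0.9485, -0.6719]}
knobtop 662 med [0.464  0.3219 0.0875] circ [464.  321.9] 8.3
knobmid none
ptr 95 med [0.4515 0.3359 0.0448] circ [451.9 335.7] 7.8
tab 7 med [0.4132 0.291  0.0378] circ [416.  291.1] 4.4
pivot 81 med [0.5098 0.2824 0.0515] circ [504.3 278.9] 11.4
wrist knob r 60.4 ang 139.22
wrist ptr r 79.1 ang 137.47
wrist tab r 96.9 ang 174.9
knobtop none
knobmid none
ptr none
tab none
pivot none
```

View pics/w8.png

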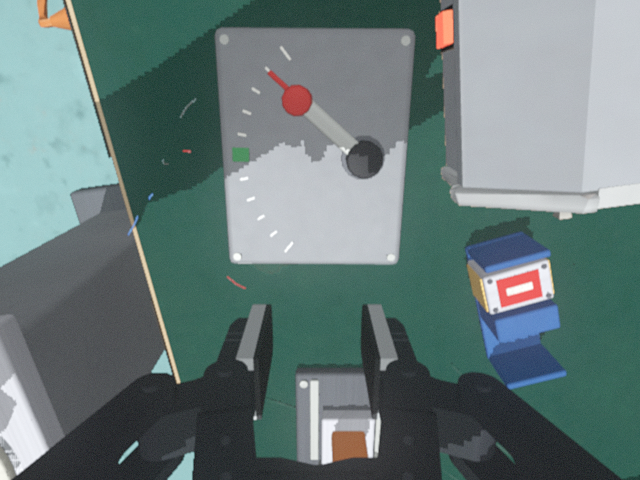

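```bash
cat > n.py <<'E'
from h import *
def ray(p,rc,z):
    a=pt(p,rc,1.0); o=np.array(p["xyz"]); d=a-o; return o+d*(z-o[2])/d[2]
def comp(p,box,f):
    r0,r1,c0,c1=box; hsv=cv2.cvtColor(p["frame"],cv2.COLOR_RGB2HSV)[r0:r1,c0:c1].astype(int)
    m=f(hsv[...,0],hsv[...,1],hsv[...,2]).astype(np.uint8)
    n,l,s,c=cv2.connectedComponentsWithStats(m); i=1+np.argmax(s[1:,4]); q=cv2.minEnclosingCircle(np.argwhere(l==i)[:,::-1].astype(np.float32))
    print("area",s[i,4],"bbox",s[i,:4]); return np.array([c[i][1]+r0,c[i][0]+c0]),np.array([q[0][1]+r0,q[0][0]+c0]),l==i
E
cat > n1.py <<'E'
from n import *
p=manip.grab_frame("wrist")
tab=comp(p,(144,165,228,254),lambda h,s,v:(h>45)&(h<85)&(s>100))[0]
pv=comp(p,(130,190,335,395),lambda h,s,v:(v<75))[1]
kn=comp(p,(60,125,255,325),lambda h,s,v:((h<8)|(h>172))&(s>140)&(v>60))
tab=ray(p,tab,.038); pv=ray(p,pv,.0515); 
kp=kn[2]; e=np.argwhere(kp)+[60,255]; tip=e[np.argsort(e.sum(1))[:4]].mean(0); tip=ray(p,tip,.0448)
print("tab",tab,"piv",pv,"tip",tip)
k=np.array([.464,.3219])
for n,x in(("tab",tab),("knob",k),("tip",tip)):
    d=x[:2]-pv[:2]; print(n,round(np.hypot(*d)*1000,1),round(np.degrees(np.arctan2(d[1],d[0])),2))
E
python3 n1.py
```

```text
area 190 bbox [ 5  4 15 13]
area 568 bbox [14 10 34 32]
area 768 bbox [13 11 43 44]
tab [0.41647043 0.29052419 0.038     ] piv [0.50441543 0.27878888 0.0515    ] tip [0.44692641 0.34122981 0.0448    ]
tab 88.7 172.4
knob 59.1 133.15
tip 84.9 132.64
```

```bash
python3 -c "
from h import *
plan(np.array([.4635,.3227,.12]),43,6)"
```

```text
delta [-0.0009  0.0834 -0.057 ] turn [ -0.    0.  -50.7]
[[1.38, -0.2, 0.95], [-0.0, 0.0, -8.45]]
[[1.39, 0.0, 0.95], [-0.0, 0.0, -8.45]]
[[1.37, 0.21, 0.95], [-0.0, 0.0, -8.45]]
[[1.33, 0.41, 0.95], [-0.0, 0.0, -8.45]]
[[1.25, 0.6, 0.95], [-0.0, 0.0, -8.45]]
[[1.15, 0.78, 0.95], [-0.0, 0.0, -8.45]]
```

```bash
python3 -m handwheel '[[[1.4,-0.2,0.9],[0,0,-8.4],0.5],[[1.4,0,0.9],[0,0,-8.4],0.5],[[1.4,0.2,0.9],[0,0,-8.5],0.5],[[1.3,0.4,0.9],[0,0,-8.5],0.5],[[1.3,0.6,0.9],[0,0,-8.5],0.5]]'
python3 -m handwheel '[[[1.1,0.8,0.9],[0,0,-8.4],0.5],[[0,0,0],[0,0,0],0.5],[[0,0,0],[0,0,0],0.5],[[0,0,0],[0,0,0],0.5],[[0,0,0],[0,0,0],0.5]]'
python3 -c "
from h import *
st();plan(np.array([.4635,.3227,.056]),43,1)"
```

```text
time_s: 28.15
ee_pos: [0.4633, 0.3104, 0.1317]
tool_rot: [1.451, 2.786, -0.0]
ft_force: [0.1, 0.1, 0.3]
gripper_width: 0.0426
time_s: 28.65
ee_pos: [0.4637, 0.3235, 0.1235]
tool_rot: [1.253, 2.88, 0.0]
ft_force: [-0.1, 0.5, 0.5]
gripper_width: 0.043
{'time_s': 28.65, 'ee_pos': [0.4637, 0.3235, 0.1235], 'tool_rot': [1.2535, 2.8798, 0.0003], 'ft_force': [-0.1275, 0.4997, 0.5168], 'gripper_width': 0.043, 'qpos': [-0.4854, 0.4278, -0.2151, 1.8491, 0.1164, 0.8762, -0.0065]}
delta [-0.0002 -0.0008 -0.0675] turn [ 0.  0. -0.]
[[-0.04, -0.08, 6.75], [0.03, 0.04, -0.04]]
```

```bash
python3 -m handwheel '[[[0,-0.1,2.5],[0,0,0],0.5],[[0,0,2.2],[0,0,0],0.5],[[0,0,1.3],[0,0,0],0.5],[[0,0,0.7],[0,0,0],0.5],[[0,0,0],[0,0,0],0.5]]'
python3 -m handwheel '[[[0,0,0],[0,0,0],0.8],[[0,0,0],[0,0,0],0.9],[[0,0,0],[0,0,0],1],[[0,0,0],[0,0,0],1],[[0,0,0],[0,0,0],1]]'
```

```text
time_s: 29.15
ee_pos: [0.462, 0.3234, 0.0554]
tool_rot: [-1.25, -2.882, 0.002]
ft_force: [-0.3, 0.9, 0.3]
gripper_width: 0.043
time_s: 29.65
ee_pos: [0.4629, 0.3243, 0.0571]
tool_rot: [1.249, 2.882, 0.002]
ft_force: [-1.0, -0.4, 6.7]
gripper_width: 0.0151
```

```bash
python3 -m handwheel '[[[0,-0.52,0],[0,0,-4.9],1],[[0,-0.52,0],[0,0,-4.9],1],[[0,-0.52,0],[0,0,-4.9],1],[[0,-0.52,0],[0,0,-4.9],1],[[-0.1,-0.52,0],[0,0,-4.9],1]]'
python3 -m handwheel '[[[0,-0.52,0],[0,0,-4.9],1],[[0,-0.52,0],[0,0,-4.9],1],[[-0.1,-0.52,0],[0,0,-4.9],1],[[0,0,0],[0,0,0],1],[[0,0,0],[0,0,0],1]]'
python3 -c "
from h import *
s=st(); d=np.array(s['ee_pos'])[:2]-[.5044,.2788]; print(np.hypot(*d),np.degrees(np.arctan2(d[1],d[0])),R.from_rotvec(s['tool_rot']).as_matrix()[:,1])"
```

```text
time_s: 30.15
ee_pos: [0.447, 0.3041, 0.0571]
tool_rot: [-0.603, -3.083, -0.003]
ft_force: [-6.2, 1.7, 9.0]
gripper_width: 0.0145
time_s: 30.65
ee_pos: [0.4415, 0.2885, 0.057]
tool_rot: [-0.208, -3.132, 0.001]
ft_force: [-8.7, -0.9, 13.6]
gripper_width: 0.0144
{'time_s': 30.65, 'ee_pos': [0.4415, 0.2885, 0.057], 'tool_rot': [-0.2079, -3.1319, 0.0005], 'ft_force': [-8.7268, -0.907, 13.5656], 'gripper_width': 0.0144, 'qpos': [-0.3274, 0.4908, -0.3705, 1.972, 0.2574, 0.7263, 0.5861]}
0.06361203597066593 171.24994417729076 [ 1.32171562e-01  9.91226723e-01 -5.12151912e-04]
```

```bash
python3 -m handwheel '[[[-0.2,-0.1,0],[0,0,0],1],[[0,0,0],[0,0,0],1],[[0,0,0],[0,0,0],1],[[0,0,0],[0,0,0],0.5],[[0,0,0],[0,0,0],0.5]]'
python3 -m handwheel '[[[0,0,0],[0,0,0],0.5],[[0,0,-2],[0,0,0],0.5],[[0,0,-3],[0,0,0],0.5],[[0,0,-4.5],[0,0,0],0.5],[[4,0,-4],[0,0,0],0.5]]'
python3 -m handwheel '[[[0,-3,0],[0,0,0],0.5],[[0,-4,0],[0,0,0],0.5],[[0,0,0],[0,0,0],0.5],[[0,0,0],[0,0,0],0.5],[[0,0,0],[0,0,0],0.5]]'
python3 - <<'E'
from h import *
st(); p=manip.grab_frame("wrist"); 
q=manip.grab_frame("top"); save(q,"t9.png"); save(p,"w9.png")
print(p["xyz"],np.round(rot(p),2).tolist())
cv2.imwrite("pics/c9.png",np.hstack([cv2.resize(p["frame"],(480,360))[:,:,::-1],cv2.resize(q["frame"][270:350,150:217],(302,360))[:,:,::-1]]))
E
```

```text
time_s: 31.15
ee_pos: [0.4462, 0.2866, 0.0563]
tool_rot: [0.21, 3.134, 0.001]
ft_force: [0.0, -0.3, -0.4]
gripper_width: 0.042
time_s: 31.65
ee_pos: [0.4155, 0.2902, 0.1886]
tool_rot: [0.22, 3.13, 0.003]
ft_force: [0.9, 0.5, 0.7]
gripper_width: 0.0427
time_s: 32.15
ee_pos: [0.4019, 0.2225, 0.1865]
tool_rot: [0.21, 3.134, 0.001]
ft_force: [0.1, -0.2, 0.2]
gripper_width: 0.0427
{'time_s': 32.15, 'ee_pos': [0.4019, 0.2225, 0.1865], 'tool_rot': [0.21, 3.1341, 0.0014], 'ft_force': [0.0568, -0.1933, 0.1927], 'gripper_width': 0.0427, 'qpos': [-0.1788, 0.1789, -0.4236, 2.0354, 0.0899, 0.9438, 0.7878]}
[0.31963057 0.23359413 0.35058597] [[0.13, -0.94, -0.32], [0.99, 0.13, 0.04], [0.0, -0.32, 0.95]]
```

View pics/c9.png

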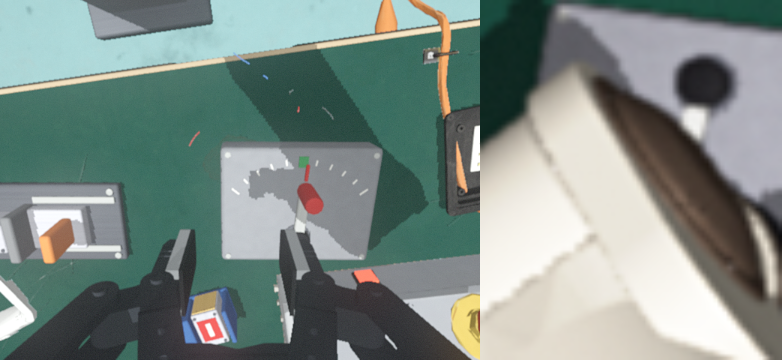

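```bash
python3 - <<'E'
from n import *
p=manip.grab_frame("wrist"); pv=np.array([.5044,.2788])
hsv=cv2.cvtColor(p["frame"],cv2.COLOR_RGB2HSV).astype(int); h,s,v=[hsv[...,i] for i in range(3)]
red=((h<8)|(h>172))&(s>130)&(v>50)
rr,cc=np.mgrid[:480,:640]
g=(h>45)&(h<90)&(s>110)&(rr>205)&(rr<226)&(cc>392)&(cc<418)
def ang(x): d=x[:2]-pv; return round(np.hypot(*d)*1000,1),round(np.degrees(np.arctan2(d[1],d[0])),2)
tb=np.argwhere(g).mean(0); print("tab",g.sum(),tb,ray(p,tb,.038),ang(ray(p,tb,.038)))
m=red&(rr>212)&(rr<246)&(cc>395)&(cc<425)
for r in range(214,246,2):
    c=np.nonzero(m[r])[0]
    if len(c): x=ray(p,(r,c.mean()),.0448); print(r,c.min(),c.max(),ang(x), round(float(p["depth"][r,int(c.mean())]),3))
# the pointer cloud
Q=cloud(p,m); k=(Q[:,2]<.05)&(Q[:,2]>.04); print("ptr cloud",k.sum(),np.round(Q[k].mean(0),4),ang(Q[k].mean(0)))
E
python3 - <<'E'
import cv2
im=cv2.imread("pics/w9.png")[170:360,270:530]; cv2.imwrite("pics/c10.png",cv2.resize(im,None,fx=3,fy=3,interpolation=cv2.INTER_CUBIC))
E
```

```text
tab 129 [215.72093023 403.97674419] [0.41536887 0.29011671 0.038     ] (np.float64(89.7), np.float64(172.76))
222 409 411 (np.float64(86.7), np.float64(170.5)) 0.319
224 408 411 (np.float64(85.1), np.float64(170.64)) 0.319
226 408 411 (np.float64(83.5), np.float64(170.53)) 0.319
228 408 411 (np.float64(81.9), np.float64(170.41)) 0.319
230 407 410 (np.float64(80.3), np.float64(170.84)) 0.321
232 407 410 (np.float64(78.7), np.float64(170.72)) 0.0
234 407 410 (np.float64(77.1), np.float64(170.6)) 0.322
236 407 410 (np.float64(75.5), np.float64(170.47)) 0.322
238 406 409 (np.float64(73.8), np.float64(170.94)) 0.324
240 406 409 (np.float64(72.2), np.float64(170.81)) 0.322
ptr cloud 78 [0.4262 0.2917 0.0447] (np.float64(79.3), np.float64(170.62))
```

```bash
python3 -m handwheel '[[[0,4,0],[0,0,0],0.5],[[0,3.2,0],[0,0,0],0.5],[[-4,0,4],[0,0,0],0.5],[[0,0,0],[0,0,0],0.5],[[0,0,0],[0,0,0],0.5]]'
python3 -c "
from h import *
st();plan(np.array([.4452,.2886,.056]),None,1)"
```

```text
time_s: 32.8
ee_pos: [0.4452, 0.2884, 0.149]
tool_rot: [-0.21, -3.13, 0.002]
ft_force: [-0.4, -0.3, 0.8]
gripper_width: 0.0429
{'time_s': 32.8, 'ee_pos': [0.4452, 0.2884, 0.149], 'tool_rot': [-0.2099, -3.1305, 0.0023], 'ft_force': [-0.3872, -0.3314, 0.7552], 'gripper_width': 0.0429, 'qpos': [-0.2737, 0.3622, -0.4242, 1.9044, 0.1826, 0.9169, 0.6512]}
delta [-0.      0.0002 -0.093 ] turn [-0.1 -0.2 -0. ]
[[-0.03, 0.04, 9.3], [-0.1, -0.23, -0.0]]
```

```bash
python3 -m handwheel '[[[0,0,3],[0,0,0],0.5],[[0,0,3],[0,0,0],0.5],[[0,0,2],[0,0,0],0.5],[[0,0,1.2],[0,0,0],0.5],[[0,0,0],[0,0,0],0.5]]'
python3 -m handwheel '[[[0,0,0],[0,0,0],0.8],[[0,0,0],[0,0,0],1],[[0,0,0],[0,0,0],1],[[0,0,0],[0,0,0],1],[[0,0,0],[0,0,0],1]]'
python3 -m handwheel '[[[0,-0.1,0],[0,0,-1],1],[[0,-0.1,0],[0,0,-1],1],[[0,-0.1,0],[0,0,0],1],[[0,0,0],[0,0,0],1],[[0,0,0],[0,0,0],1]]'
```

```text
time_s: 33.3
ee_pos: [0.4451, 0.2884, 0.0586]
tool_rot: [-0.209, -3.133, 0.001]
ft_force: [0.3, 0.0, 0.6]
gripper_width: 0.0428
time_s: 33.8
ee_pos: [0.4469, 0.2891, 0.0607]
tool_rot: [0.21, 3.133, 0.002]
ft_force: [-1.8, 0.1, 5.6]
gripper_width: 0.0136
time_s: 34.3
ee_pos: [0.4465, 0.2871, 0.0607]
tool_rot: [0.155, 3.136, 0.004]
ft_force: [-2.7, 0.4, 6.4]
gripper_width: 0.0136
```

```bash
python3 -m handwheel '[[[0,0,0],[0,0,0],0.5],[[0,0,0],[0,0,0],0.5],[[0,0,0],[0,0,0],0.5],[[0,0,-2],[0,0,0],0.5],[[0,0,-3],[0,0,0],0.5]]'
python3 -m handwheel '[[[0,0,-4.5],[0,0,0],0.5],[[4,0,-4],[0,0,0],0.5],[[0,-3,0],[0,0,0],0.5],[[0,-4,0],[0,0,0],0.5],[[0,0,0],[0,0,0],0.5]]'
python3 -m handwheel '[[[0,0,0],[0,0,0],0.5],[[0,0,0],[0,0,0],0.5],[[0,0,0],[0,0,0],0.5],[[0,0,0],[0,0,0],0.5],[[0,0,0],[0,0,0],0.5]]'
cat > fin.py <<'E'
from n import *
p=manip.grab_frame("wrist"); save(p,"w10.png"); pv=np.array([.5044,.2788]); st()
hsv=cv2.cvtColor(p["frame"],cv2.COLOR_RGB2HSV).astype(int); h,s,v=[hsv[...,i] for i in range(3)]
Q=cloud(p,np.ones((480,640),bool)); k=p["depth"]>0; H,S,V=h[k],s[k],v[k]
near=(abs(Q[:,0]-.425)<.03)&(abs(Q[:,1]-.29)<.03)
def ang(x): d=x[:2]-pv; return round(np.hypot(*d)*1000,1),round(np.degrees(np.arctan2(d[1],d[0])),2)
for n,m in(("tab",near&(H>45)&(H<90)&(S>110)&(Q[:,2]>.03)),("ptr",near&((H<8)|(H>172))&(S>130)&(V>50)&(Q[:,2]<.05)&(Q[:,2]>.04))): print(n,m.sum(),np.round(Q[m].mean(0),4),ang(Q[m].mean(0)))
o=np.array([.4591,-.0274]); a=np.radians(7.6); u=np.array([np.sin(a),np.cos(a)]); vv=np.array([np.cos(a),-np.sin(a)])
for c in("top","side"):
    q=manip.grab_frame(c); save(q,c+"10.png"); Q=cloud(q,np.ones((480,640),bool)); L=np.stack([(Q[:,:2]-o)@vv,(Q[:,:2]-o)@u,Q[:,2]],1)*1000
    for n,k in(("drv",(abs(L[:,0])<22)&(L[:,1]>-66)&(L[:,1]<-12)&(abs(L[:,2]-50)<4)),("jawtop",(abs(L[:,0])<24)&(L[:,1]>-14)&(L[:,1]<20)&(abs(L[:,2]-53)<4)),("fin",(abs(L[:,0])<24)&(L[:,1]>25)&(L[:,1]<85)&(abs(L[:,2]-71)<4))):
        if k.sum()>5: print(c,n,k.sum(),np.round(np.percentile(L[k],[1,50,99],axis=0),1).T.tolist())
a=cv2.imread("pics/w10.png")[170:360,270:470]; b=cv2.imread("pics/top10.png")[280:340,290:390]; c=cv2.imread("pics/side10.png")[225:325,200:340]
cv2.imwrite("pics/c11.png",np.hstack([cv2.resize(x,(int(x.shape[1]*280/x.shape[0]),280),interpolation=cv2.INTER_CUBIC) for x in(a,c)]) if 0 else np.hstack([cv2.resize(x,(266,300),interpolation=cv2.INTER_CUBIC) for x in(a,b,c)]))
E
python3 fin.py
```

```text
time_s: 34.8
ee_pos: [0.4442, 0.2841, 0.1077]
tool_rot: [-0.155, -3.134, 0.004]
ft_force: [-0.1, -0.3, -0.1]
gripper_width: 0.0426
time_s: 35.3
ee_pos: [0.4032, 0.2136, 0.1891]
tool_rot: [-0.164, -3.137, 0.007]
ft_force: [0.2, 0.2, -0.5]
gripper_width: 0.0426
time_s: 35.8
ee_pos: [0.4035, 0.2199, 0.1892]
tool_rot: [-0.154, -3.137, -0.0]
ft_force: [-0.4, -0.2, 0.2]
gripper_width: 0.0425
{'time_s': 35.85, 'ee_pos': [0.4035, 0.2198, 0.1892], 'tool_rot': [-0.1538, -3.1374, -0.0001], 'ft_force': [0.4235, -0.2372, -0.0424], 'gripper_width': 0.0426, 'qpos': [-0.1514, 0.1783, -0.4461, 2.0309, 0.0937, 0.9519, 0.827]}
tab 100 [0.4152 0.2901 0.0381] (np.float64(89.9), np.float64(172.76))
ptr 86 [0.4269 0.2902 0.0451] (np.float64(78.4), np.float64(171.64))
top drv 331 [[-17.3, -0.6, 15.9], [-65.4, -39.5, -12.3], [46.2, 49.8, 53.9]]
top jawtop 111 [[-23.2, -1.2, 23.4], [-13.4, -4.5, 0.9], [49.3, 52.9, 56.5]]
top fin 72 [[-16.2, -1.2, 14.6], [38.2, 43.5, 49.6], [67.1, 70.8, 74.6]]
side drv 223 [[-19.7, -3.4, 18.7], [-62.1, -37.0, -12.1], [46.9, 50.1, 53.8]]
side jawtop 102 [[-23.0, -0.1, 23.3], [-13.8, -9.7, -1.9], [49.1, 52.6, 54.5]]
side fin 60 [[-17.4, -3.1, 12.5], [33.0, 39.1, 47.8], [67.1, 69.9, 72.0]]
```

View pics/c11.png

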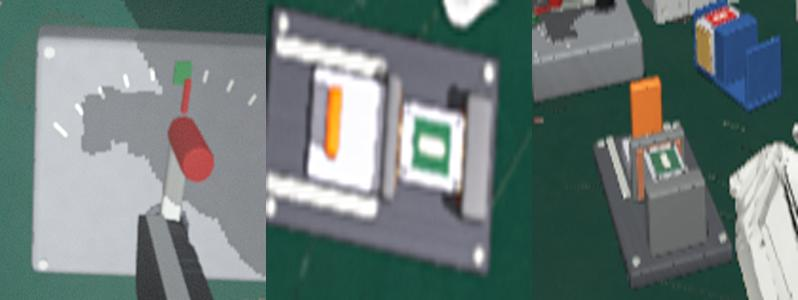

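```bash
python3 -m handwheel '[[[0,4,0],[0,0,0],0.5],[[0,2.9,0],[0,0,0],0.5],[[-4.2,0,4],[0,0,0],0.5],[[0,0,0],[0,0,0],0.5],[[0,0,0],[0,0,0],0.5]]'
python3 -m handwheel '[[[0,0,3],[0,0,0],0.5],[[0,0,3],[0,0,0],0.5],[[0,0,2],[0,0,0],0.5],[[0,0,1.2],[0,0,0],0.5],[[0,0,0],[0,0,0],0.5]]'
python3 -m handwheel '[[[0,0,0],[0,0,0],0.8],[[0,0,0],[0,0,0],1],[[0,0,0],[0,0,0],1],[[0,0,0],[0,0,0],1],[[0,0,0],[0,0,0],1]]'
python3 -m handwheel '[[[0,-0.1,0],[0,0,-1],1],[[0,-0.1,0],[0,0,-0.5],1],[[0,0,0],[0,0,0],1],[[0,0,0],[0,0,0],1],[[0,0,0],[0,0,0],1]]'
```

```text
time_s: 36.45
ee_pos: [0.4458, 0.2837, 0.1531]
tool_rot: [-0.157, -3.134, 0.002]
ft_force: [-0.4, 0.3, 0.3]
gripper_width: 0.0426
time_s: 36.95
ee_pos: [0.4456, 0.2841, 0.0626]
tool_rot: [-0.155, -3.137, 0.001]
ft_force: [0.0, 0.4, -0.7]
gripper_width: 0.0428
time_s: 37.45
ee_pos: [0.4471, 0.2845, 0.0636]
tool_rot: [0.155, 3.136, 0.001]
ft_force: [0.9, 0.2, 0.0]
gripper_width: -0.0
time_s: 37.95
ee_pos: [0.4463, 0.2823, 0.0628]
tool_rot: [-0.114, -3.139, 0.0]
ft_force: [0.4, 0.1, -1.0]
gripper_width: -0.0001
```

```bash
python3 -m handwheel '[[[0,0,-3],[0,0,0],1],[[0,0,-4.5],[0,0,0],0.5],[[4.2,0,-4],[0,0,0],0.5],[[0,-3,0],[0,0,0],0.5],[[0,-4,0],[0,0,0],0.5]]'
python3 -m handwheel '[[[0,0,0],[0,0,0],0.5],[[0,0,0],[0,0,0],0.5],[[0,0,0],[0,0,0],0.5],[[0,0,0],[0,0,0],0.5],[[0,0,0],[0,0,0],0.5]]'
python3 fin.py; python3 -c "
from m import *
r=meas('wrist',0)"
```

```text
time_s: 38.45
ee_pos: [0.4052, 0.2173, 0.174]
tool_rot: [0.106, 3.136, 0.004]
ft_force: [1.5, -1.6, -0.4]
gripper_width: 0.0428
time_s: 38.95
ee_pos: [0.405, 0.2162, 0.1722]
tool_rot: [-0.112, -3.139, -0.001]
ft_force: [-0.5, -0.2, 0.0]
gripper_width: 0.0431
{'time_s': 39.0, 'ee_pos': [0.405, 0.216, 0.1721], 'tool_rot': [-0.112, -3.139, -0.0005], 'ft_force': [-0.1745, 0.0227, -0.1827], 'gripper_width': 0.0427, 'qpos': [-0.1294, 0.2035, -0.4649, 2.0489, 0.114, 0.9137, 0.8437]}
tab 156 [0.4159 0.2902 0.038 ] (np.float64(89.2), np.float64(172.63))
ptr 117 [0.4357 0.3105 0.0452] (np.float64(75.7), np.float64(155.22))
top drv 331 [[-17.0, -0.6, 15.9], [-65.3, -39.1, -12.5], [46.2, 49.8, 53.8]]
top jawtop 119 [[-23.3, 0.1, 23.6], [-13.0, -5.3, 0.7], [49.3, 53.3, 56.6]]
top fin 74 [[-16.1, -0.6, 14.4], [38.0, 43.8, 49.6], [67.5, 70.5, 74.0]]
side drv 227 [[-21.2, -2.6, 18.6], [-63.0, -35.9, -12.2], [47.0, 50.0, 53.4]]
side jawtop 103 [[-23.4, -0.4, 23.1], [-13.9, -9.9, -0.5], [49.1, 52.5, 55.4]]
side fin 59 [[-18.2, -2.0, 13.4], [34.1, 39.0, 47.1], [67.2, 69.9, 72.5]]
knobtop 485 med [0.4483 0.3038 0.0875] circ [425.3 260.4] 58.3
knobmid 334 med [0.4428 0.3009 0.0728] circ [447.3 302.9] 7.9
ptr 173 med [0.4414 0.3085 0.0478] circ [438.5 306.5] 15.7
tab 37 med [0.4147 0.2917 0.038 ] circ [415.7 290.1] 5.9
pivot none
```

```bash
python3 -c "
from h import *
plan(np.array([.449,.3037,.15]),65.6,3)"
```

```text
delta [ 0.044   0.0881 -0.0222] turn [ 0.  -0.  20.3]
[[-1.25, 3.04, 0.74], [0.0, -0.01, 6.76]]
[[-0.89, 3.16, 0.74], [0.0, -0.01, 6.76]]
[[-0.51, 3.24, 0.74], [0.0, -0.01, 6.76]]
```

```bash
python3 -m handwheel '[[[-1.2,3,0],[0,0,6.8],0.3],[[-0.9,3.2,0],[0,0,6.8],0.3],[[-0.5,3.2,0],[0,0,6.7],0.3],[[0,0,0],[0,0,0],0.3],[[0,0,0],[0,0,0],0.3]]'
python3 - <<'E'
from h import *
st(); plan(np.array([.449,.3037,.058]),65.6,1)
p=manip.grab_frame("top"); hsv=cv2.cvtColor(p["frame"],cv2.COLOR_RGB2HSV)
p=manip.grab_frame("side"); hsv=cv2.cvtColor(p["frame"],cv2.COLOR_RGB2HSV)
Q=cloud(p,np.ones((480,640),bool)); H=hsv[p["depth"]>0]
m=((H[:,0]<8)|(H[:,0]>172))&(H[:,1]>140)&(abs(Q[:,0]-.455)<.04)&(abs(Q[:,1]-.3)<.04)&(Q[:,2]>.055)
print("side knob",m.sum(),np.round(np.median(Q[m],0),4),np.round(Q[m].min(0),3),np.round(Q[m].max(0),3))
E
```

```text
time_s: 39.65
ee_pos: [0.4482, 0.3033, 0.1718]
tool_rot: [-0.661, -3.07, 0.001]
ft_force: [-0.0, -0.9, 0.4]
gripper_width: 0.0599
{'time_s': 39.65, 'ee_pos': [0.4482, 0.3033, 0.1718], 'tool_rot': [-0.6612, -3.0701, 0.001], 'ft_force': [-0.0299, -0.8614, 0.3936], 'gripper_width': 0.0599, 'qpos': [-0.2991, 0.348, -0.4193, 1.862, 0.1688, 0.9675, 0.354]}
delta [ 0.0008  0.0004 -0.1138] turn [-0.  -0.1  0.1]
[[-0.07, 0.08, 11.38], [-0.05, -0.05, 0.09]]
side knob 103 [0.4468 0.2966 0.0726] [0.439 0.289 0.055] [0.458 0.308 0.088]
```

```bash
python3 -m handwheel '[[[0,0.1,4],[0,0,0],0.3],[[0,0,3.5],[0,0,0],0.3],[[0,0,2.5],[0,0,0],0.3],[[0,0,1.4],[0,0,0],0.3],[[0,0,0],[0,0,0],0.3]]'
python3 -m handwheel '[[[0,0,0],[0,0,0],0.6],[[0,0,0],[0,0,0],0.8],[[0,0,0],[0,0,0],1],[[0,0,0],[0,0,0],1],[[0,0,0],[0,0,0],1]]'
```

```text
time_s: 40.25
ee_pos: [0.4478, 0.3019, 0.0568]
tool_rot: [-0.666, -3.068, 0.005]
ft_force: [-0.3, 0.3, 0.5]
gripper_width: 0.0597
time_s: 40.75
ee_pos: [0.4502, 0.3044, 0.06]
tool_rot: [0.665, 3.068, 0.003]
ft_force: [-0.3, -0.5, 5.6]
gripper_width: 0.014
```

```bash
python3 -m handwheel '[[[0,-0.48,0],[0,0,-4.5],1],[[0,-0.48,0],[0,0,-4.5],1],[[-0.1,-0.48,0],[0,0,-4.5],1],[[0,-0.48,0],[0,0,-4.5],1],[[0,0,0],[0,0,0],1]]'
python3 -m handwheel '[[[0,0,0],[0,0,0],1],[[0,0,0],[0,0,0],1],[[0,0,0],[0,0,0],1],[[0,0,0],[0,0,0],1],[[0,0,0],[0,0,0],1]]'
python3 -c "
from h import *
s=st(); d=np.array(s['ee_pos'])[:2]-[.5044,.2788]; print(np.hypot(*d),np.degrees(np.arctan2(d[1],d[0])),R.from_rotvec(s['tool_rot']).as_matrix()[:,1])"
```

```text
time_s: 41.25
ee_pos: [0.444, 0.2864, 0.06]
tool_rot: [0.173, 3.136, 0.002]
ft_force: [-4.3, 0.6, 7.7]
gripper_width: 0.0144
time_s: 41.75
ee_pos: [0.444, 0.2864, 0.06]
tool_rot: [0.176, 3.136, 0.001]
ft_force: [-4.8, -0.4, 8.3]
gripper_width: 0.0138
{'time_s': 41.75, 'ee_pos': [0.444, 0.2864, 0.06], 'tool_rot': [0.1758, 3.136, 0.0015], 'ft_force': [-4.7574, -0.3747, 8.2843], 'gripper_width': 0.0138, 'qpos': [-0.2597, 0.4983, -0.4487, 1.9697, 0.3122, 0.7395, 0.5651]}
0.0609196179049653 172.84441734170406 [1.11768997e-01 9.93733730e-01 9.82311160e-04]
```

```bash
python3 -m handwheel '[[[0,0,0],[0,0,0],0.4],[[0,0,0],[0,0,0],0.4],[[0,0,0],[0,0,0],0.4],[[0,0,0],[0,0,0],0.4],[[0,0,-3],[0,0,0],0.4]]'
python3 -m handwheel '[[[0,0,-4.5],[0,0,0],0.4],[[0,0,-4.5],[0,0,0],0.4],[[4,0,-0.5],[0,0,0],0.4],[[0,-4,0],[0,0,0],0.4],[[0,-3,0],[0,0,0],0.4]]'
python3 -m handwheel '[[[0,0,0],[0,0,0],0.4],[[0,0,0],[0,0,0],0.4],[[0,0,0],[0,0,0],0.4],[[0,0,0],[0,0,0],0.4],[[0,0,0],[0,0,0],0.4]]'
python3 fin.py; python3 -c "
from m import *
r=meas('wrist',0)"
```

```text
time_s: 42.25
ee_pos: [0.4417, 0.2832, 0.0854]
tool_rot: [-0.177, -3.13, 0.006]
ft_force: [0.4, -1.3, 0.1]
gripper_width: 0.0512
time_s: 42.75
ee_pos: [0.3956, 0.2197, 0.1838]
tool_rot: [0.172, 3.136, -0.001]
ft_force: [0.4, -0.4, -0.8]
gripper_width: 0.0512
time_s: 43.25
ee_pos: [0.3966, 0.2211, 0.1832]
tool_rot: [-0.175, -3.136, -0.001]
ft_force: [-0.1, 1.1, 0.4]
gripper_width: 0.0513
{'time_s': 43.3, 'ee_pos': [0.3965, 0.221, 0.1832], 'tool_rot': [-0.1754, -3.1362, -0.0005], 'ft_force': [0.42, -0.5604, 0.0013], 'gripper_width': 0.0514, 'qpos': [-0.0906, 0.184, -0.5239, 2.0471, 0.1131, 0.938, 0.7848]}
tab 118 [0.4151 0.29   0.038 ] (np.float64(90.0), np.float64(172.85))
ptr 95 [0.4275 0.2885 0.0454] (np.float64(77.5), np.float64(172.78))
top drv 338 [[-17.2, -1.2, 15.9], [-65.5, -39.1, -13.7], [46.3, 49.6, 53.8]]
top jawtop 113 [[-23.0, 1.2, 23.5], [-12.5, -4.8, 0.9], [49.3, 53.2, 56.8]]
top fin 70 [[-16.0, -1.3, 14.6], [38.0, 43.4, 49.6], [67.6, 70.3, 74.7]]
side drv 213 [[-19.0, -2.1, 20.4], [-62.1, -37.2, -12.5], [46.5, 50.0, 52.2]]
side jawtop 103 [[-23.0, 0.1, 23.4], [-13.5, -10.2, -1.9], [49.3, 52.5, 55.1]]
side fin 60 [[-17.4, -2.7, 12.8], [34.4, 39.0, 46.8], [67.2, 70.0, 72.5]]
knobtop 443 med [0.4419 0.286  0.0875] circ [419.8 278.9] 32.5
knobmid 141 med [0.4362 0.2868 0.0726] circ [438.5 286. ] 6.4
ptr 117 med [0.4303 0.289  0.0453] circ [430.2 285.2] 13.8
tab 36 med [0.4142 0.2888 0.0378] circ [415.7 289.9] 5.7
pivot none
```

```bash
python3 -c "
from station import manip
print(manip.sign_off())"
```

```text
the job is handed in; nothing more can be done
None
```

The green-labelled driver is in the test cradle with the sliding jaw shut on it, and the dimmer pointer stands over the green tab. I handed the job in at about 43 s of the 72 s allowed.

- **Driver:** I gripped it by its ends in the rack, regrasped it by its sides on the bench, and stood it between the jaws. The last top-camera depth check put it about 1 mm off centre across the cradle. Its end lies within measurement error of where I measured the fixed jaw's face.
- **Jaw:** I pushed the orange fin until the resistance stopped the tool at about 13 N. The fin had travelled about 23 mm and stayed put in all later checks. The plate's compression was not measured directly; I judged it from the steep rise in force.
- **Dimmer:** The last wrist-camera check put the pointer at 172.8° and the tab at 172.9° about the pivot.
- **What went wrong on the way:** The first turn left the pointer 2° short and the second 1° short. A third attempt missed the knob and knocked the lever back about 16°. I gripped it again and turned it to the final position. That position was checked by numbers only, because the picture limit was used up.
- **Bystanders:** I did not touch the red-labelled driver, jar, tape or pen. The red driver was still in its slot in later pictures, but I did not measure the other three again at the end.

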